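# Load the sample cell into the inclined photometer well and bring it into the beam

## Robot

A 7-joint arm with a two-finger parallel gripper is mounted at the origin on the work surface. World frame = base frame: x ahead of the robot, y to its left, z up, the work surface at z = 0. Lengths are in m, angles in rad, forces in N, time in s.
With the tool pointing down it reaches from about 0.4 to 0.875 m from the base axis. Payload 19.3 kg.
Tool frame: the origin (TCP) lies at the very end of the fingers, on their centre line; the grasp point (between the pads) lies 19 mm behind it; z points along the fingers, y is the direction in which the jaws open and shut (so a half turn about z gives the same grasp; the last joint's range is limited). The gripper opens to 85 mm and grips with 20 to 120 N. Pads are 22 mm wide; open, the fingers measure 114 mm over their backs; the gripper's body (76 mm by 85 mm) begins 54 mm behind the grasp point. The pads swing forward as they close: fully open they stand 13 mm farther back than shut.
Start: joints at [-1.235, 0.521, -0.036, 1.599, 0.021, 1.021, -0.113], TCP at [0.247, 0.574, 0.199] pointing down, gripper open.
Joint ranges: [-2.91, 2.91], [-0.3, 2.13], [-1.5, 1.42], [0.17, 2.43], [-1.26, 4.41], [0.16, 1.93], [-2.52, 2.52]. Speed limits (rad/s): [1.89, 1.89, 2.39, 2.39, 3.01, 3.01, 3.01].

## Interface

Orientations are given as [roll, pitch, yaw] about the fixed x, y, z axes, in that order (R = Rz(yaw) Ry(pitch) Rx(roll)).
In Python, from workcell import bot, viewer gives the robot as it stands.
- The arm moves only by the shell command python3 -m creep 'ROWS' [FORCE]. ROWS is JSON, a list of rows, each an object of numbers: "rx", "ry", "rz": the turn, a rotation vector about the tool's x, y, z in degrees; "tx", "ty", "tz": the shift along the tool's x, y, z in mm; "hand": the closure, from -1 (fully open) to 1 (shut), so that 0 is half open. In form: [{"rx": .., "ry": .., "rz": .., "tx": .., "ty": .., "tz": .., "hand": ..}, ...]. A call has 1 to 8 rows; each row is the pose to reach, as a shift and turn from the pose commanded when the call began, along the tool's axes at that moment; what a row does not reach only later rows make up. A row lasts 1/10 s, in which the tool goes at most 50 mm and 8.59 degrees, less where a joint would pass 70% of its speed; a pose out of reach is approached as far as the arm can. A call with a gripper value outside its range is refused whole. The fingers move at their own pace and stop on an object; FORCE is the grip in N (left out, the last holds). Time passes only in rows, so rows that repeat a pose let the fingers close. It gives the time, the measured TCP pose, the force and the opening at its end, in the units of the state.
- bot.observe(): the state, without advancing time (a new reading comes with each control period).
- viewer.grab_frame(name): name is "scene" or "side" or "wrist"; returns a dict with "pixels" (384x512x3 uint8, blue, green, red), "vertical_fov" (degrees; the focal length in pixels is half the picture's height over the tangent of half this angle, whatever the lens; pixels are square), "cx", "cy" (the principal point, pixels), "rvec" (rotation vector, rad) and "tvec" (3), from world to camera coordinates, as OpenCV has them; the wrist camera has in their place "tool_from_camera" (4x4, takes a point from camera to tool coordinates, whose origin is the TCP and whose axes are the flange's). Camera axes: x right, y down, z forward; pixel columns grow to the right and rows downward; lengths in m; the calibration is good to about 2 mm. A picture is of the moment at which its call begins: read the wrist's pose just before it. There is no depth.
- bot.job_done(): hands the job in, once; it reports no verdict.
Trained networks look in a picture, given as the dict that the camera call returned (one of the last four; its "shot" number tells which), for a name from the list of things; names that differ only in an ending like _2 or _b are one class to them, and where a whole thing is asked for, a point or a joint stands for the part that bears it (a point fixed in the world has none). Each returns a list of dicts, best first, with "score" (0 to 1); they miss things now and then, are a little off and sometimes report something else, mostly with a low value. They report only what shows in the picture. A call takes as long as a camera call. They do not tell look-alikes from the thing itself.
- viewer.outline_of(target, picture): "mask" (384x512 bool, what is visible of it) and "bbox" ([left, top, right, bottom] in pixels, round what is visible of it).
The state is a dict: "clock": time; "qpos": joint angles; "qd": joint speeds; "joint_efforts": joint torques, N m; "position": TCP position; "tool_rot": TCP orientation; "force": force on the tool from outside, world axes, zero at the start; "moment": the same for the moment, N m; "grip_width": finger opening in m.
Only numpy, scipy, OpenCV 4.12 (cv2) and the standard library are available. Lean on these libraries where they do the work, as an engineer would, in place of code of your own. Each camera call takes 0.05 s, during which the arm holds its last target.

## Task

Take the clear glass cell with the blue stopper and press it fully home, without forcing it, in the inclined well of the photometer carriage, turned so that its two clear faces (not the white frosted ones) face the lamp and the detector. Only then slide the carriage forwards up to the red beam mark and let go: come to the mark from the near side and never run past it, or the play in the handle spoils the setting. Leave the amber cell and everything else on the bench where it stands.

Things in the scene. Friction and masses are not known exactly. Their poses are not given: they have to be found in the camera images.
- cell: Clear pale-blue glass cell with a blue stopper, standing upright on the cork mat, 0.25 kg: square, 40 x 40 mm, 104 mm tall, plus a 36 x 36 x 16 mm stopper on top (120 mm in all). Origin: centre of its underside; z up along the cell. The two white frosted faces look along its +x and -x, the two clear faces along +y and -y. It may stand at any yaw.
- amber_cell: Bystander: a cell of the same size and build, but amber with a black stopper, on the same mat about 130 mm away from the clear one. Origin: centre of its underside.
- photometer: Fixed aluminium base plate 320 x 330 x 16 mm. Origin on the table; x: the way the carriage moves forwards (away from the robot). The light path runs along y at x = +30 mm, 113 mm up, from the black lamp housing (y 82 to 152 mm) to the white detector housing (y -152 to -82); both span x 15 to 70 mm, 136 mm tall; brass lens tubes, 30 mm in diameter, reach in to y = +-52 mm.
- beam_mark (a point): Middle of the red line across the base plate under the light path (photometer x = +30 mm, y = 0, 16 mm above the table): the mark to which the carriage is set.
- carriage (a joint): Travel of the carriage along the photometer's x, in m: 0 at the near end of its track, 0.085 at the far end. At 0.060 the red stripes on the carriage lie on the red beam mark. It starts between 0 and 0.02. It has stiff, dry friction of about 10 N and stays where it is left.
- carriage_stripe (a point): Middle between the two red stripes on the top of the carriage plate (28 mm above the table), which must come over the beam mark; moves with the carriage, at photometer x = -30 mm + carriage.
- well (a point): Square steel well on the carriage for the foot of the cell. Origin: centre of its floor, 52 mm above the table, 35 mm in +x of the carriage stripe. Its z is the well's axis, leaning 30 degrees from vertical, open top towards the robot (photometer -x). Its y is parallel to the light path; in y the cell has 1.75 mm free on either side. Its lower (-x) wall is fixed, 21.25 mm from the axis.
- well_mouth (a point): On the well's axis at its mouth, 45 mm above the floor along the axis. The walls are 36 mm deep and flare outwards by about 6 mm (25 degrees) up to the mouth; outer size about 55 mm.
- jaw_face (a point): Brass sprung jaw on the well's +x side: inner face 16 mm from the axis at rest, flat up to this point 20 mm above the floor, then sloping outwards to 45 mm. The cell must push it back 3 mm (it gives 10): going in, it is free down to about 30 mm above the floor, then takes some 3 to 10 N along the axis until it meets the floor hard. Its weight does not take it in. The jaw then holds the cell.
- handle_top (a point): Top centre of the carriage's handle, an upright black post 18 mm in diameter and 90 mm tall with an orange ring; its foot is 28 mm and its top 118 mm above the table, 115 mm in -x and 115 mm in -y of the carriage stripe. The post has free play of 3 mm forwards and 3 mm backwards in the carriage, so the carriage lags behind it.
- mat: Fixed cork mat 110 x 250 x 6 mm on which the two cells stand. Origin: centre of its underside.
- wash_bottle: Bystander: white plastic bottle with a red cap, 64 mm in diameter, 170 mm tall. Origin: centre of its underside.
- reagent_jar: Bystander: amber jar, 68 mm in diameter, 90 mm tall. Origin: centre of its underside.
- beaker: Bystander: glass beaker, 76 mm in diameter, 100 mm tall. Origin: centre of its underside.
- solvent_bottle: Bystander: amber bottle with a blue cap, 72 mm in diameter, 190 mm tall. Origin: centre of its underside.
- clamp_weight: Bystander: steel weight with a knob, 70 mm in diameter, 60 mm tall. Origin: centre of its underside.
Things that resemble listed ones, but are neither listed nor needed, are in the scene too. What is shaped like the cell but purple is not meant.

How it is judged:
By the outcome, as a careful person would: the job done as asked, in the order asked, and still so for the second after the job is handed in, with the robot touching nothing.
It also fails if it takes over 51 s, if anything falls off the work surface, if the arm or the gripper's body presses on something with over 40 N, if the wrist force passes 120 N, or if a joint passes its speed limit or range.

## Working session

There is one attempt and no reset: what is moved stays moved. The work goes in short steps, Python scripts to look and compute and a shell command to move; the robot and the scene stay as the last step left them, time stands still between calls to the robot, and variables do not carry over. Pictures are saved under pics/ and viewed, and the job is handed in when it is done.

```bash
ls; mkdir -p pics
cat > h.py <<'E'
import numpy as np, cv2
from workcell import bot, viewer
from scipy.spatial.transform import Rotation as R
def grab(n,save=None):
    s=bot.observe(); f=viewer.grab_frame(n)
    if save: cv2.imwrite('pics/'+save,f['pixels'])
    return f,s
def cam(f,s=None):
    h=f['pixels'].shape[0]; fl=h/2/np.tan(np.radians(f['vertical_fov'])/2)
    K=np.array([[fl,0,f['cx']],[0,fl,f['cy']],[0,0,1]])
    if 'rvec' in f:
        Rm=cv2.Rodrigues(np.array(f['rvec'],float))[0]; t=np.array(f['tvec'],float).ravel()
    else:
        T=np.eye(4);T[:3,:3]=R.from_euler('xyz',s['tool_rot']).as_matrix();T[:3,3]=s['position']
        M=np.linalg.inv(T@np.array(f['tool_from_camera']));Rm=M[:3,:3];t=M[:3,3]
    return K,Rm,t
def proj(c,P):
    K,Rm,t=c; q=(Rm@np.atleast_2d(P).T).T+t; q=q@K.T; return q[:,:2]/q[:,2:]
def plane(c,uv,z):
    K,Rm,t=c; d=Rm.T@np.linalg.inv(K)@np.array([uv[0],uv[1],1.]); o=-Rm.T@t
    return o+d*(z-o[2])/d[2]
E
python3 - <<'E'
from h import *
for n in('scene','side','wrist'):
    f,s=grab(n,n+'0.png'); print(n,f['vertical_fov'],f['cx'],f['cy'],f.get('rvec'),f.get('tvec'),f.get('tool_from_camera'))
    np.savez  
    c=cam(f,s); print('campos',-c[1].T@c[2])
    for t in ['cell','amber_cell','photometer','carriage','well','handle_top','mat','jaw_face']:
        try: print(t,[(round(o['score'],2),list(o['bbox'])) for o in viewer.outline_of(t,f)][:3])
        except Exception as e: print(t,e)
print(s)
E
```

```text
pics
scene 45.60725240122553 245.53111403188313 195.5697170800383 [ 2.41059814  0.59816835 -0.22666698] [-0.52935789 -0.11721755  1.86115706] None
campos [ 1.07234243 -0.84401513  1.37680264]
cell [(0.85, [154.1, 258.3, 173.4, 286.2]), (0.81, [149.9, 213.2, 165.9, 243.3]), (0.67, [102.5, 281.6, 128.6, 312.2])]
amber_cell [(0.87, [185.8, 230.9, 198.3, 262.7]), (0.55, [147.6, 243.0, 213.4, 305.5])]
photometer [(0.68, [212.7, 150.1, 333.9, 246.5])]
carriage [(0.93, [222.6, 168.9, 296.2, 206.8])]
well [(0.62, [227.3, 172.3, 293.5, 210.1])]
handle_top []
mat [(0.71, [146.4, 241.1, 212.4, 305.4])]
jaw_face []
side 55.037583563270005 258.440503923395 189.87076843498744 [ 2.05580944 -0.44656083  0.28125223] [-0.5085178   0.20724464  1.1781842 ] None
campos [ 0.05999279 -1.04251827  0.77408993]
cell [(0.96, [232.0, 257.1, 253.7, 299.0]), (0.92, [218.1, 226.0, 239.3, 266.0]), (0.81, [264.3, 283.2, 286.0, 328.1])]
amber_cell [(0.58, [265.7, 216.0, 282.9, 252.7]), (0.22, [311.6, 199.1, 334.8, 253.6])]
photometer [(0.72, [210.7, 147.6, 306.2, 218.0]), (0.68, [225.5, 162.5, 272.4, 211.2])]
carriag
[... 774 characters left out ...]
'clock': 0.9, 'qpos': array([-1.23519644,  0.52139883, -0.03629024,  1.59947076,  0.0211959 ,
        1.02111474, -0.1127665 ]), 'qd': array([-3.20778191e-05,  2.19594520e-03, -4.45680213e-04,  2.00357922e-03,
       -9.83935390e-05,  1.22609145e-05, -1.31696760e-03]), 'joint_efforts': array([-3.78462028e-04, -9.26777244e+01,  1.97775789e+00, -3.70252383e+01,
        1.80322013e-02,  1.47760369e-03,  2.55212768e-05]), 'position': array([0.24674822, 0.57423326, 0.1991021 ]), 'tool_rot': array([-3.14158554e+00,  9.56341088e-07,  2.73577221e+00]), 'force': array([ 0.00868332, -0.42318087, -0.88511449]), 'moment': array([-0.05054723, -0.07430061, -0.07992368]), 'grip_width': 0.08540013266598291}
```

Run:
```python
import cv2
a=cv2.imread('pics/scene0.png');b=cv2.imread('pics/side0.png')
cv2.imwrite('pics/scene_c.png',cv2.resize(a[130:330,90:350],None,fx=3,fy=3,interpolation=cv2.INTER_CUBIC))
cv2.imwrite('pics/side_c.png',cv2.resize(b[110:310,140:400],None,fx=3,fy=3,interpolation=cv2.INTER_CUBIC))
```

```text
(no output)
```

View pics/scene_c.png

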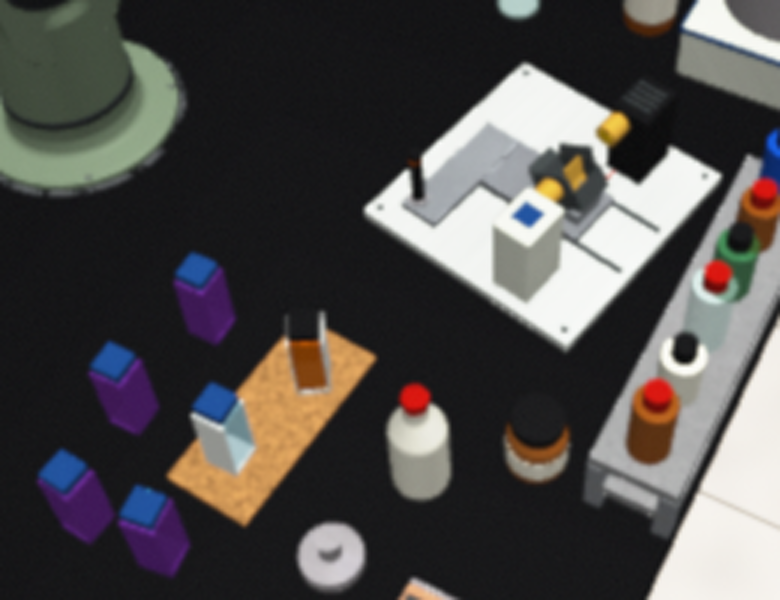

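View pics/side_c.png

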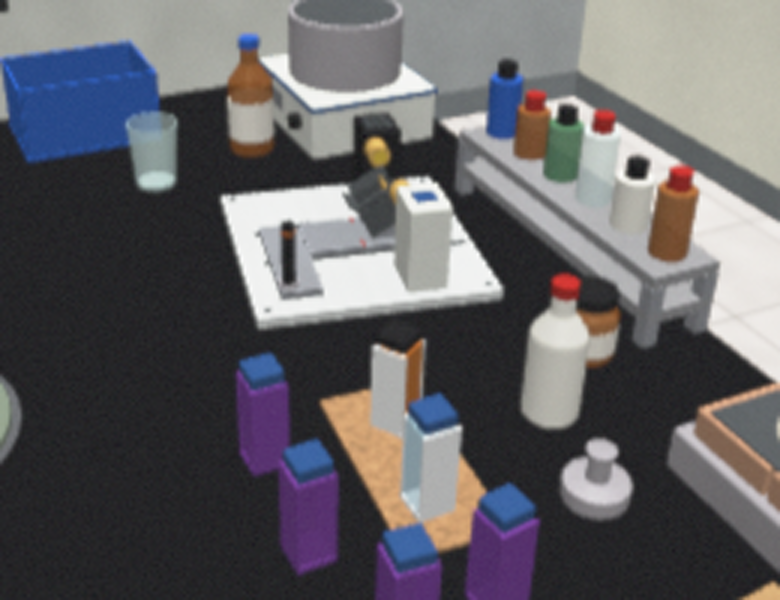

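View pics/scene0.png

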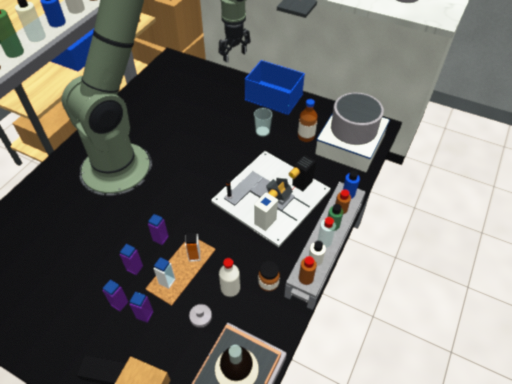

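View pics/side0.png

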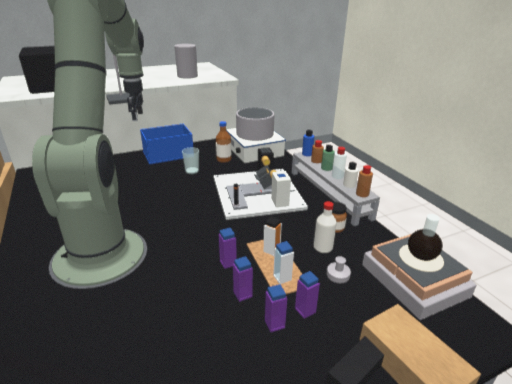

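```bash
cat > cams.py <<'E'
from h import *
def C(fov,cx,cy,rv,tv):
    fl=192/np.tan(np.radians(fov)/2); return np.array([[fl,0,cx],[0,fl,cy],[0,0,1]]),cv2.Rodrigues(np.array(rv))[0],np.array(tv)
SC=C(45.60725240122553,245.53111403188313,195.5697170800383,[2.41059814,0.59816835,-0.22666698],[-0.52935789,-0.11721755,1.86115706])
SD=C(55.037583563270005,258.440503923395,189.87076843498744,[2.05580944,-0.44656083,0.28125223],[-0.5085178,0.20724464,1.1781842])
sc=lambda u,v:(90+(u+.5)/3-.5,130+(v+.5)/3-.5)
sd=lambda u,v:(140+(u+.5)/3-.5,110+(v+.5)/3-.5)
E
python3 - <<'E'
from cams import *
np.set_printoptions(precision=4,suppress=True)
print('plate scene',*[plane(SC,sc(*p),.016) for p in [(527,62),(720,175),(567,350),(365,210)]],sep='\n')
print('plate side',*[plane(SD,sd(*p),.016) for p in [(222,195),(440,180),(502,292),(260,320)]],sep='\n')
print('stopper scene',*[plane(SC,sc(*p),.126) for p in [(212,383),(238,399),(218,422),(193,403)]],sep='\n')
print('stopper side',*[plane(SD,sd(*p),.126) for p in [(411,404),(438,396),(458,411),(430,421)]],sep='\n')
print('handle', plane(SC,sc(415,159),.118),plane(SD,sd(288,224),.118))
print('amber',plane(SC,sc(305,326),.126),plane(SD,sd(399,334),.126))
print('mat',*[plane(SC,sc(*p),.006) for p in [(377,356),(246,525),(167,477)]],*[plane(SD,sd(*p),.006) for p in [(320,402),(366,391),(442,550)]],sep='\n')
E
```

```text
plate scene
[0.5063 0.3498 0.016 ]
[0.8157 0.284  0.016 ]
[ 0.7558 -0.0447  0.016 ]
[0.4408 0.0243 0.016 ]
plate side
[0.5063 0.3519 0.016 ]
[0.8276 0.268  0.016 ]
[ 0.7465 -0.0439  0.016 ]
[0.4406 0.0202 0.016 ]
stopper scene
[ 0.4673 -0.3201  0.126 ]
[ 0.5026 -0.3235  0.126 ]
[ 0.4995 -0.3558  0.126 ]
[ 0.4635 -0.3494  0.126 ]
stopper side
[ 0.465  -0.3226  0.126 ]
[ 0.494  -0.3222  0.126 ]
[ 0.5002 -0.3496  0.126 ]
[ 0.4694 -0.3518  0.126 ]
handle [0.5016 0.0539 0.118 ] [0.495  0.0598 0.118 ]
amber [ 0.516  -0.2138  0.126 ] [ 0.5069 -0.2153  0.126 ]
mat
[ 0.56   -0.1496  0.006 ]
[ 0.5431 -0.3988  0.006 ]
[ 0.4339 -0.3921  0.006 ]
[ 0.4489 -0.1451  0.006 ]
[ 0.5043 -0.1478  0.006 ]
[ 0.4651 -0.3961  0.006 ]
```

```bash
cat >> h.py <<'E'
def Rt(psi,tilt=0,taz=0):
    "tool pointing down, tool x azimuth psi deg; tilted by tilt deg so tool z leans toward azimuth taz"
    z0=np.array([0,0,-1.]);x=np.array([np.cos(np.radians(psi)),np.sin(np.radians(psi)),0])
    B=np.c_[x,np.cross(z0,x),z0]
    a=np.radians(taz); ax=np.array([np.sin(a),-np.cos(a),0])  # rotates -Z toward azimuth
    return R.from_rotvec(np.radians(tilt)*ax).as_matrix()@B
def rel(P,Rm,s=None):
    s=s or bot.observe(); Rc=R.from_euler('xyz',s['tool_rot']).as_matrix()
    sh=Rc.T@(np.array(P)-s['position'])*1000; rv=R.from_matrix(Rc.T@Rm).as_rotvec(degrees=True)
    print('t',np.round(sh,1),'r',np.round(rv,2),'clock',s['clock'])
def st():
    s=bot.observe(); print('clk',round(s['clock'],2),'pos',np.round(s['position'],4),'rot',np.round(np.degrees(s['tool_rot']),2),'F',np.round(s['force'],1),'g',round(s['grip_width'],4),'q',np.round(s['qpos'],2))
E
python3 -c "
from h import *
print(Rt(0,30,0)@[0,0,1])
rel([.53,.10,.35],Rt(93))"
```

```text
[ 0.5        0.        -0.8660254]
t [-447.5 -323.9 -150.9] r [-0.    0.   63.75] clock 1.35
```

```bash
python3 -m creep '[{"tz":-60,"tx":-40,"ty":-30,"rz":5},{"tz":-151,"tx":-448,"ty":-324,"rz":64},{"tz":-151,"tx":-448,"ty":-324,"rz":64},{"tz":-151,"tx":-448,"ty":-324,"rz":64},{"tz":-151,"tx":-448,"ty":-324,"rz":64},{"tz":-151,"tx":-448,"ty":-324,"rz":64},{"tz":-151,"tx":-448,"ty":-324,"rz":64},{"tz":-151,"tx":-448,"ty":-324,"rz":64}]'
python3 -c "
from h import *
st();rel([.53,.10,.35],Rt(93))"
```

```text
clk 1.35 pos [0.2467 0.5742 0.1991] rot [-180.      0.    156.75] F [ 0.  -0.   0.4] g 0.0855 q [-1.24  0.52 -0.04  1.6   0.02  1.02 -0.11]
t [-447.5 -323.9 -150.9] r [-0.    0.   63.75] clock 1.35schema error: expected keys rx, ry, rz, tx, ty, tz, hand
```

```bash
python3 -m creep '[{"rx":0,"ry":0,"rz":5,"tx":-40,"ty":-30,"tz":-60,"hand":-1},{"rx":0,"ry":0,"rz":64,"tx":-448,"ty":-324,"tz":-151,"hand":-1},{"rx":0,"ry":0,"rz":64,"tx":-448,"ty":-324,"tz":-151,"hand":-1},{"rx":0,"ry":0,"rz":64,"tx":-448,"ty":-324,"tz":-151,"hand":-1},{"rx":0,"ry":0,"rz":64,"tx":-448,"ty":-324,"tz":-151,"hand":-1},{"rx":0,"ry":0,"rz":64,"tx":-448,"ty":-324,"tz":-151,"hand":-1},{"rx":0,"ry":0,"rz":64,"tx":-448,"ty":-324,"tz":-151,"hand":-1},{"rx":0,"ry":0,"rz":64,"tx":-448,"ty":-324,"tz":-151,"hand":-1}]'
python3 -c "
from h import *
st();rel([.53,.10,.35],Rt(93))"
```

```text
clock: 2.15
position: [0.4392, 0.2512, 0.3122]
tool_rot: [3.141, -0.001, 1.613]
force: [1.3, 0.4, 0.2]
grip_width: 0.0853
clk 2.15 pos [0.4392 0.2512 0.3122] rot [ 1.7998e+02 -4.0000e-02  9.2400e+01] F [1.3 0.4 0.2] g 0.0853 q [-0.9   0.22  0.33  1.77 -0.08  1.16 -0.51]
t [-154.9   84.4  -37.9] r [ 0.02 -0.04 -0.6 ] clock 2.15
```

```bash
python3 -m creep '[{"rx":0,"ry":0,"rz":0,"tx":-155,"ty":84,"tz":-38,"hand":-1},{"rx":0,"ry":0,"rz":0,"tx":-155,"ty":84,"tz":-38,"hand":-1},{"rx":0,"ry":0,"rz":0,"tx":-155,"ty":84,"tz":-38,"hand":-1},{"rx":0,"ry":0,"rz":0,"tx":-155,"ty":84,"tz":-38,"hand":-1},{"rx":0,"ry":0,"rz":0,"tx":-155,"ty":84,"tz":-38,"hand":-1},{"rx":0,"ry":0,"rz":0,"tx":-155,"ty":84,"tz":-38,"hand":-1}]'
python3 -c "
from h import *
f,s=grab('wrist','w1.png'); np.savez('w1.npz',K=cam(f,s)[0],R=cam(f,s)[1],t=cam(f,s)[2]); st()
for t in ['photometer','carriage','well','handle_top']: 
  o=viewer.outline_of(t,f); print(t,[(round(i['score'],2),i['bbox']) for i in o])
cv2.imwrite('pics/w1b.png',cv2.resize(f['pixels'],(800,600),interpolation=cv2.INTER_CUBIC))
"
```

```text
clock: 2.75
position: [0.5299, 0.102, 0.3494]
tool_rot: [-3.142, -0.0, 1.618]
force: [0.1, 1.2, 0.9]
grip_width: 0.0854
clk 2.8 pos [0.5295 0.1028 0.3492] rot [-1.7997e+02 -1.0000e-02  9.2770e+01] F [-0.1  0.2 -0.4] g 0.0852 q [-0.63  0.27  0.43  1.63 -0.12  1.27 -0.13]
photometer [(0.69, [205.8, 0.0, 450.5, 245.3])]
carriage []
well []
handle_top [(0.63, [224.8, 167.4, 245.5, 194.5])]
```

View pics/w1b.png

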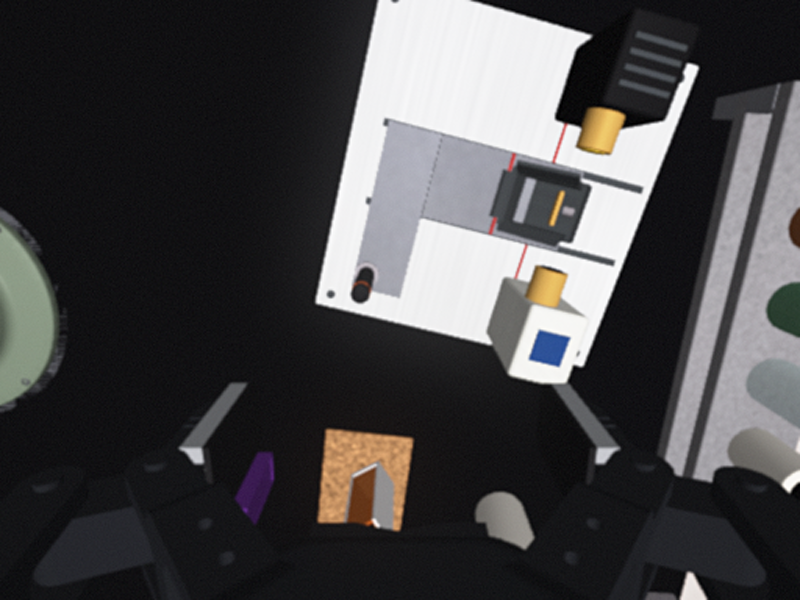

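```bash
python3 -c "
import cv2
a=cv2.imread('pics/w1.png')
cv2.imwrite('pics/w1c.png',cv2.resize(a[60:210,200:400],None,fx=4,fy=4,interpolation=cv2.INTER_CUBIC))
cv2.imwrite('pics/w1d.png',cv2.resize(a[0:250,195:455],None,fx=2.4,fy=2.4,interpolation=cv2.INTER_CUBIC))
"
```

```text
(no output)
```

View pics/w1c.png

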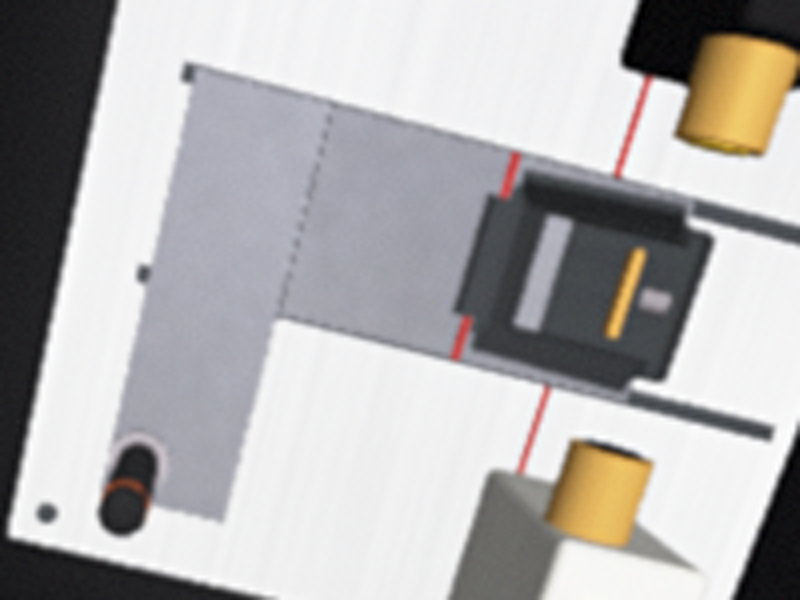

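View pics/w1d.png

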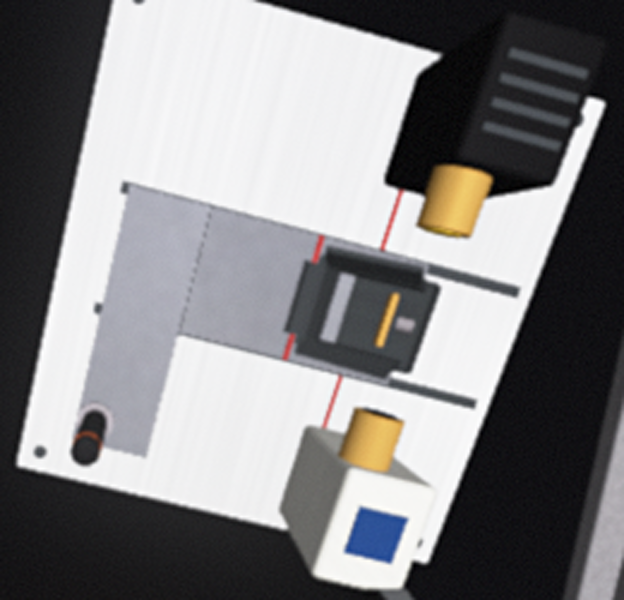

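Run:
```python
from h import *
np.set_printoptions(precision=4,suppress=True)
d=np.load('w1.npz');W=(d['K'],d['R'],d['t'])
wc=lambda u,v:(200+(u+.5)/4-.5,60+(v+.5)/4-.5)
wd=lambda u,v:(195+(u+.5)/2.4-.5,(v+.5)/2.4-.5)
P=lambda p,z:plane(W,p,z)
print('corners',P(wc(8,538),.016),P(wd(428,563),.016),P(wd(606,102),.016))
a,b=P(wc(649,76),.016),P(wc(520,472),.016); print('beam',a,b,np.degrees(np.arctan2(*(a-b)[[1,0]])))
a2,b2=P(wc(516,155),.028),P(wc(457,357),.028); print('stripe',a2,b2,(a2+b2)/2,np.degrees(np.arctan2(*(a2-b2)[[1,0]])))
print('handle top',P(wc(123,514),.118),'foot',P(wc(138,462),.028))
# carriage edges
print('carr corner', P(wc(190,66),.028),P(wc(632,397),.028),P(wc(221,521),.028))
print('track', P(wc(800,240),.016),P(wc(770,433),.016))
```

```text
corners [0.439  0.0236 0.016 ] [ 0.7522 -0.0385  0.016 ] [0.8164 0.2836 0.016 ]
beam [0.6932 0.2256 0.016 ] [0.6606 0.0635 0.016 ] 78.63253904464023
stripe [0.6412 0.193  0.028 ] [0.626  0.1131 0.028 ] [0.6336 0.153  0.028 ] 79.20108350679625
handle top [0.4968 0.0639 0.118 ] foot [0.496 0.063 0.028]
carr corner [0.5119 0.2197 0.028 ] [0.7002 0.0999 0.028 ] [0.5321 0.0388 0.028 ]
track [0.7642 0.1658 0.016 ] [0.7658 0.0855 0.016 ]
```

```bash
python3 -c "
from h import *
rel([.65,.16,.24],Rt(93))"
```

```text
t [ 50.8 123.2 109.3] r [-0.02 -0.01 -0.16] clock 3.0
```

```bash
python3 -m creep '[{"rx":0,"ry":0,"rz":0,"tx":51,"ty":123,"tz":109,"hand":-1},{"rx":0,"ry":0,"rz":0,"tx":51,"ty":123,"tz":109,"hand":-1},{"rx":0,"ry":0,"rz":0,"tx":51,"ty":123,"tz":109,"hand":-1},{"rx":0,"ry":0,"rz":0,"tx":51,"ty":123,"tz":109,"hand":-1},{"rx":0,"ry":0,"rz":0,"tx":51,"ty":123,"tz":109,"hand":-1},{"rx":0,"ry":0,"rz":0,"tx":51,"ty":123,"tz":109,"hand":-1}]'
python3 -c "
from h import *
f,s=grab('wrist','w2.png'); np.savez('w2.npz',K=cam(f,s)[0],R=cam(f,s)[1],t=cam(f,s)[2]); st()
cv2.imwrite('pics/w2b.png',cv2.resize(f['pixels'],(800,600),interpolation=cv2.INTER_CUBIC))
"
```

```text
clock: 3.6
position: [0.6499, 0.1593, 0.2401]
tool_rot: [-3.141, 0.001, 1.619]
force: [0.1, -0.4, 0.1]
grip_width: 0.0851
clk 3.65 pos [0.65   0.159  0.2411] rot [179.98   0.    92.76] F [-1.   0.2  0.9] g 0.0857 q [-0.57  0.59  0.39  1.44 -0.23  1.16 -0.1 ]
```

View pics/w2b.png

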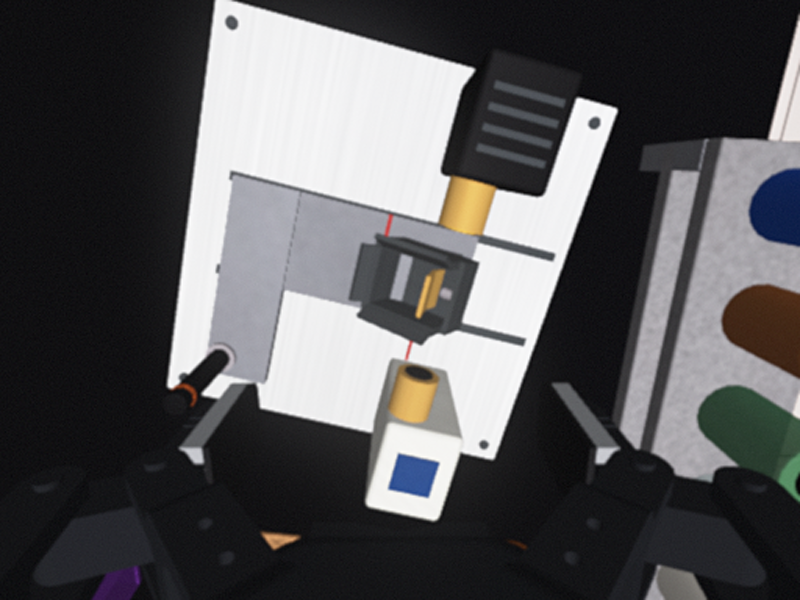

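```bash
python3 -c "
import cv2
a=cv2.imread('pics/w2.png')
cv2.imwrite('pics/w2c.png',cv2.resize(a[100:250,200:360],None,fx=4.5,fy=4,interpolation=cv2.INTER_CUBIC)[:, :])
"
```

```text
(no output)
```

View pics/w2c.png

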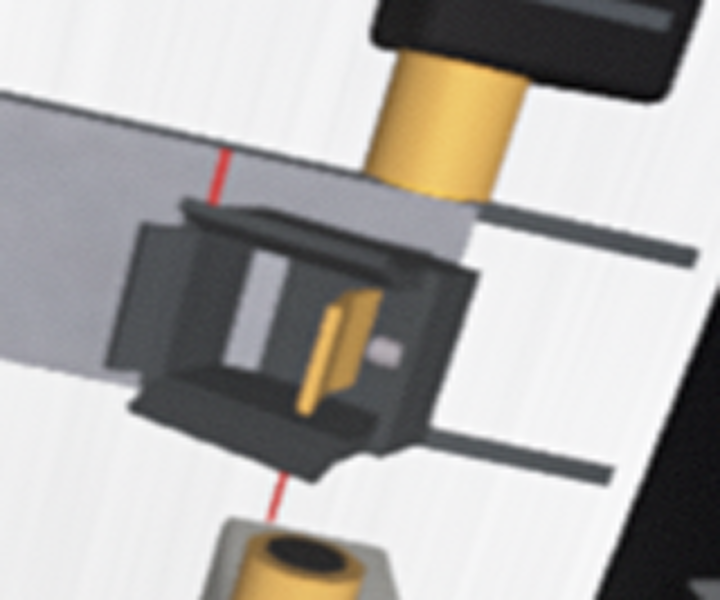

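```bash
cat > fit.py <<'E'
from cams import *
from scipy.optimize import least_squares
def L(n): d=np.load(n); return (d['K'],d['R'],d['t'])
W1,W2=L('w1.npz'),L('w2.npz')
wc=lambda u,v:(200+(u+.5)/4-.5,60+(v+.5)/4-.5)
wd=lambda u,v:(195+(u+.5)/2.4-.5,(v+.5)/2.4-.5)
w8=lambda u,v:((u+.5)*.64-.5,(v+.5)*.64-.5)
wc2=lambda u,v:(200+(u+.5)/4.5-.5,100+(v+.5)/4-.5)
def world(p,pt): # pt photometer coords
    x,y,yw=p[:3]; c,s=np.cos(yw),np.sin(yw); pt=np.asarray(pt,float)
    return np.array([x+c*pt[0]-s*pt[1],y+s*pt[0]+c*pt[1],pt[2]])
def res(p):
    r=[];q=p[3];px=p[4]; hx,hy=.16,.165; ns=[]
    def A(c,uv,pt,w=1): e=(proj(c,world(p,pt))[0]-np.array(uv))*w; r.extend(e); ns.append((uv,e))
    cor=[(px-hx,hy,.016),(px+hx,hy,.016),(px+hx,-hy,.016),(px-hx,-hy,.016)]
    for uv,c in zip([(527,62),(720,175),(567,350),(365,210)],cor): A(SC,sc(*uv),c)
    for uv,c in zip([(222,195),(440,180),(502,292),(260,320)],cor):
        if uv[0]!=440: A(SD,sd(*uv),c)
    A(W1,wc(8,538),cor[3]);A(W1,wd(428,563),cor[2]);A(W1,wd(606,102),cor[1])
    A(W2,w8(617,108),cor[1]);A(W2,w8(494,460),cor[2])
    st=p[5]
    A(W1,wc(516,155),(-.03+q,st,.028));A(W1,wc(457,357),(-.03+q,-st,.028));A(W2,wc2(225,150),(-.03+q,st,.028))
    A(W1,wc(123,514),(-.145+q,-.115,.118));A(W1,wc(138,462),(-.145+q,-.115,.028))
    A(W2,w8(179,403),(-.145+q,-.115,.118))
    for W,uv,y in [(W1,wc(649,76),p[6]),(W1,wc(520,472),p[7]),(W2,wc2(285,475),p[8]),(W2,wc2(270,520),p[9])]:
        A(W,uv,(.03,y,.016))
    if res.v:
        for n in ns: print(np.round(n[0],1),np.round(n[1],2))
    return r
res.v=False
E
cat > overlay.py <<'E'
from fit import *
def well_lines(q,extra=0):
    o=np.array([.005+q,0,.052]);a=np.array([-.5,0,.866]);n=np.array([.866,0,.5]);y=np.array([0,1.,0])
    out=[]
    h=lambda x,yy,z:o+n*x/1000+y*yy/1000+a*z/1000
    for z,e in((0,0),(36,0),(45,4.2)):
        out.append([h(-21.25-e,-21.75-e,z),h(-21.25-e,21.75+e,z),h(22+e,21.75+e,z),h(22+e,-21.75-e,z),h(-21.25-e,-21.75-e,z)])
    out.append([h(16,-8,0),h(16,8,0),h(16,8,20),h(16,-8,20),h(16,-8,0)])
    return out
if __name__=='__main__':
    f=least_squares(res,[.648,.15,-.2,.015,-.02,.04,.08,-.08,-.05,-.06],loss='soft_l1')
    p=f.x; print(np.round(p[:5],4),np.degrees(p[2])); res.v=True; res(p); np.save('p.npy',p)
    for W,nm,cr in((W1,'w1',(60,210,200,400)),(W2,'w2',(100,250,200,360))):
        im=cv2.imread(f'pics/{nm}.png'); a,b,c,d=cr; k=4
        im=cv2.resize(im[a:b,c:d],None,fx=k,fy=k,interpolation=cv2.INTER_CUBIC)
        for l in well_lines(p[3])+[[(.03,-.06,.016),(.03,.06,.016)]]:
            uv=proj(W,np.array([world(p,x) for x in l])); uv=(uv-[c,a]+.5)*k-.5
            cv2.polylines(im,[np.int32(np.round(uv))],False,(0,255,0),1)
        cv2.imwrite(f'pics/{nm}o.png',im)
E
python3 overlay.py
```

```text
[ 0.6475  0.1504 -0.1987  0.0152 -0.0202] -11.385004437442094
[265.3 150.3] [-0.83  0.09]
[329.7 188. ] [0.41 0.03]
[278.7 246.3] [-0.27 -1.67]
[211.3 199.7] [-0.58 -0.24]
[213.7 174.7] [-0.31  0.52]
[307. 207.] [ 0.53 -0.94]
[226.3 216.3] [-0.98 -0.42]
[201.6 194.1] [-0.4  -0.38]
[373.  234.3] [-0.13  0.19]
[447.2  42.2] [ 0.6  -0.71]
[394.7  68.9] [ 1.22 -0.18]
[316.  294.2] [-0.05  0.24]
[328.6  98.4] [-0.01 -0.4 ]
[313.9 148.9] [-0.64 -0.03]
[249.6 137.1] [0.18 0.51]
[230.4 188.1] [0.57 0.46]
[234.1 175.1] [ 0.96 -0.16]
[114.4 257.7] [-1.83  1.52]
[361.9  78.6] [0.04 0.01]
[329.6 177.6] [0.01 0.  ]
[262.9 218.4] [-0.13 -0.04]
[259.6 229.6] [0.09 0.03]
```

```bash
python3 -c "
import cv2,numpy as np
a=cv2.imread('pics/w1o.png')[100:500,400:780];b=cv2.imread('pics/w2o.png')[50:450,50:430]
cv2.imwrite('pics/ov1.png',np.hstack([a,b]))"
```

```text
(no output)
```

View pics/ov1.png

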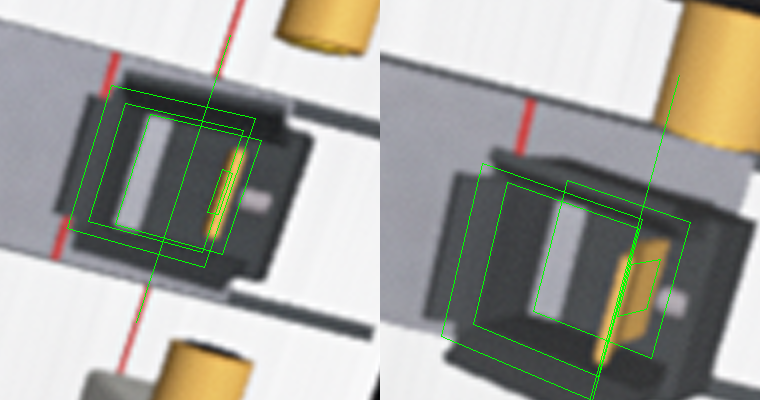

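```bash
python3 -c "
from h import *
rel([.48,-.30,.30],Rt(90))"
```

```text
t [-450.3 -191.9  -59. ] r [0.02 0.   2.76] clock 3.65
```

```bash
python3 -m creep '[{"rx":0,"ry":0,"rz":0,"tx":-50,"ty":-20,"tz":-40,"hand":-1},{"rx":0,"ry":0,"rz":3,"tx":-450,"ty":-192,"tz":-59,"hand":-1},{"rx":0,"ry":0,"rz":3,"tx":-450,"ty":-192,"tz":-59,"hand":-1},{"rx":0,"ry":0,"rz":3,"tx":-450,"ty":-192,"tz":-59,"hand":-1},{"rx":0,"ry":0,"rz":3,"tx":-450,"ty":-192,"tz":-59,"hand":-1},{"rx":0,"ry":0,"rz":3,"tx":-450,"ty":-192,"tz":-59,"hand":-1},{"rx":0,"ry":0,"rz":3,"tx":-450,"ty":-192,"tz":-59,"hand":-1},{"rx":0,"ry":0,"rz":3,"tx":-450,"ty":-192,"tz":-59,"hand":-1}]'
python3 -c "
from h import *
rel([.48,-.30,.30],Rt(90))"
```

```text
clock: 4.45
position: [0.5136, -0.2076, 0.2946]
tool_rot: [3.139, -0.0, 1.566]
force: [0.4, 0.6, 0.5]
grip_width: 0.0855
t [-92.5 -33.2  -5.5] r [ 0.15 -0.02 -0.25] clock 4.45
```

```bash
python3 -m creep '[{"rx":0,"ry":0,"rz":0,"tx":-93,"ty":-33,"tz":-5,"hand":-1},{"rx":0,"ry":0,"rz":0,"tx":-93,"ty":-33,"tz":-5,"hand":-1},{"rx":0,"ry":0,"rz":0,"tx":-93,"ty":-33,"tz":-5,"hand":-1},{"rx":0,"ry":0,"rz":0,"tx":-93,"ty":-33,"tz":-5,"hand":-1},{"rx":0,"ry":0,"rz":0,"tx":-93,"ty":-33,"tz":-5,"hand":-1}]'
python3 -c "
from h import *
f,s=grab('wrist','w3.png'); np.savez('w3.npz',K=cam(f,s)[0],R=cam(f,s)[1],t=cam(f,s)[2]); st()
cv2.imwrite('pics/w3b.png',cv2.resize(f['pixels'],(800,600),interpolation=cv2.INTER_CUBIC))
for t in ['cell','amber_cell']:
  o=viewer.outline_of(t,f); print(t,[(round(i['score'],2),i['bbox']) for i in o])
"
```

```text
clock: 4.95
position: [0.4819, -0.298, 0.2986]
tool_rot: [3.14, -0.0, 1.567]
force: [-0.2, 0.0, 0.1]
grip_width: 0.0858
clk 5.0 pos [ 0.4821 -0.2977  0.2985] rot [ 1.7994e+02 -2.0000e-02  8.9850e+01] F [-0.2  0.5  0.5] g 0.0854 q [ 0.06  0.37  0.54  1.65 -0.2   1.17  0.64]
cell [(0.95, [132.1, 69.3, 187.7, 109.3]), (0.89, [170.9, 243.4, 216.6, 309.4]), (0.87, [242.1, 239.2, 272.4, 303.5]), (0.68, [240.4, 165.8, 272.3, 215.8]), (0.63, [136.9, 170.1, 185.1, 217.9])]
amber_cell [(0.72, [256.5, 69.3, 303.6, 117.1])]
```

View pics/w3b.png

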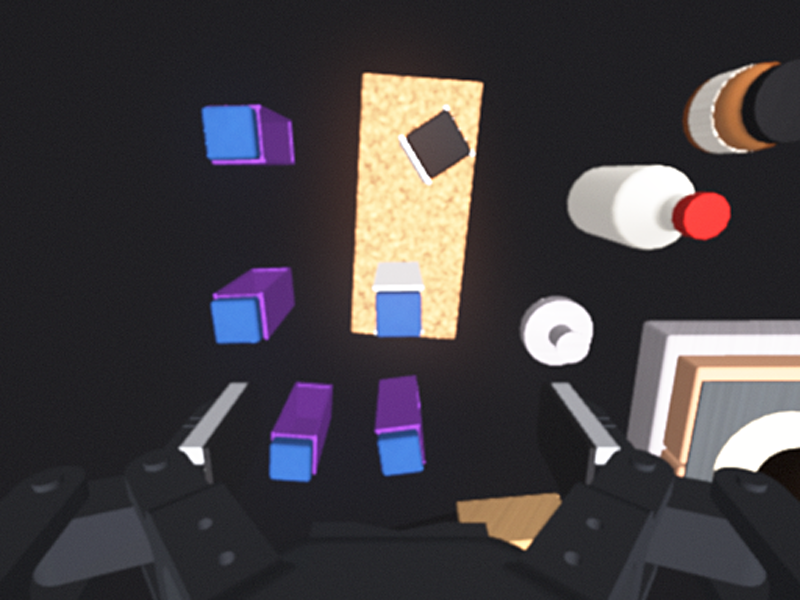

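Run:
```python
from h import *
np.set_printoptions(precision=4,suppress=True)
im=cv2.imread('pics/w3.png')
cv2.imwrite('pics/w3c.png',cv2.resize(im[160:225,225:290],None,fx=8,fy=8,interpolation=cv2.INTER_CUBIC))
d=np.load('w3.npz');W=(d['K'],d['R'],d['t'])
for n,u,v in [('cell',399,313),('L',237,320),('below',401,452),('BL',292,460),('amber',438,145),('UL',231,132)]:
    print(n,plane(W,(u*.64,v*.64),.126))
```

```text
cell [ 0.482  -0.3343  0.126 ]
L [ 0.3561 -0.3393  0.126 ]
below [ 0.4832 -0.4574  0.126 ]
BL [ 0.3904 -0.4647  0.126 ]
amber [ 0.5099 -0.2112  0.126 ]
UL [ 0.3657 -0.202   0.126 ]
```

View pics/w3c.png

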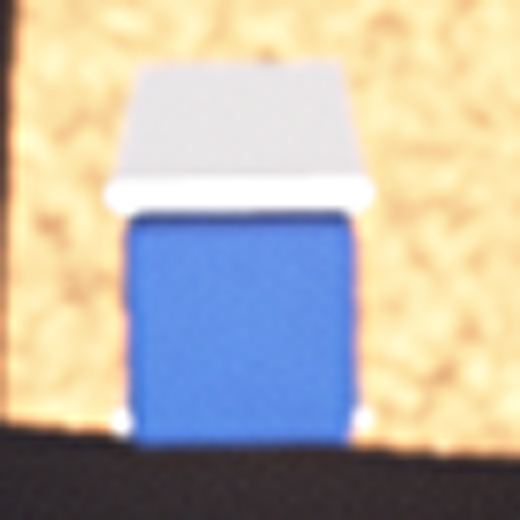

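Run:
```python
from h import *
np.set_printoptions(precision=4,suppress=True)
d=np.load('w3.npz');W=(d['K'],d['R'],d['t'])
g=lambda u,v:(225+(u+.5)/8-.5,160+(v+.5)/8-.5)
P=[plane(W,g(*p),.126) for p in [(130,214),(352,212),(350,443),(131,446)]]
print(*P,np.mean(P,0),sep='\n'); 
for a,b in((0,1),(3,2)): e=P[b]-P[a];print(np.degrees(np.arctan2(e[1],e[0])),np.linalg.norm(e))
Q=[plane(W,g(*p),.110) for p in [(108,193),(375,190)]];print(Q,np.degrees(np.arctan2(*(Q[1]-Q[0])[[1,0]])))
B=[plane(W,g(*p),.006) for p in [(137,60),(345,60)]];print(B)
rel([.4825,-.335,.30],Rt(90.3)); rel([.4825,-.335,.070],Rt(90.3))
```

```text
[ 0.4647 -0.3167  0.126 ]
[ 0.4979 -0.3165  0.126 ]
[ 0.4978 -0.3531  0.126 ]
[ 0.4642 -0.3534  0.126 ]
[ 0.4812 -0.3349  0.126 ]
0.26314583235314526 0.03311702764764753
0.554298049183195 0.03360098933425624
[array([ 0.4606, -0.3174,  0.11  ]), array([ 0.5022, -0.3171,  0.11  ])] 0.39385048796209154
[array([ 0.4608, -0.316 ,  0.006 ]), array([ 0.5018, -0.3162,  0.006 ])]
t [-37.2   0.5  -1.8] r [ 0.03 -0.02 -0.45] clock 5.1
t [-37.3   0.4 228.2] r [ 0.03 -0.02 -0.45] clock 5.1
```

```bash
python3 -m creep '[{"rx":0,"ry":0,"rz":-0.5,"tx":-38,"ty":-0.6,"tz":20,"hand":-1},{"rx":0,"ry":0,"rz":-0.5,"tx":-38,"ty":-0.6,"tz":60,"hand":-1},{"rx":0,"ry":0,"rz":-0.5,"tx":-38,"ty":-0.6,"tz":100,"hand":-1},{"rx":0,"ry":0,"rz":-0.5,"tx":-38,"ty":-0.6,"tz":140,"hand":-1},{"rx":0,"ry":0,"rz":-0.5,"tx":-38,"ty":-0.6,"tz":180,"hand":-1},{"rx":0,"ry":0,"rz":-0.5,"tx":-38,"ty":-0.6,"tz":215,"hand":-1},{"rx":0,"ry":0,"rz":-0.5,"tx":-38,"ty":-0.6,"tz":234,"hand":-1},{"rx":0,"ry":0,"rz":-0.5,"tx":-38,"ty":-0.6,"tz":234,"hand":-1}]' 60
python3 -c "
from h import *
st();f,s=grab('wrist','w4.png');f,s=grab('side','s4.png')
a=cv2.imread('pics/w4.png');b=f['pixels'][200:340,200:340]
cv2.imwrite('pics/w4b.png',np.hstack([cv2.resize(a,(480,360)),cv2.resize(b,(360,360))])[:,:800])"
```

```text
clock: 5.9
position: [0.4799, -0.3354, 0.0617]
tool_rot: [-3.138, -0.002, 1.576]
force: [-0.6, 0.0, 1.4]
grip_width: 0.085
clk 5.9 pos [ 0.4799 -0.3354  0.0617] rot [-1.798e+02 -1.100e-01  9.032e+01] F [-0.6  0.   1.4] g 0.085 q [ 0.23  0.68  0.4   1.83 -0.38  0.71  0.86]
```

View pics/w4b.png

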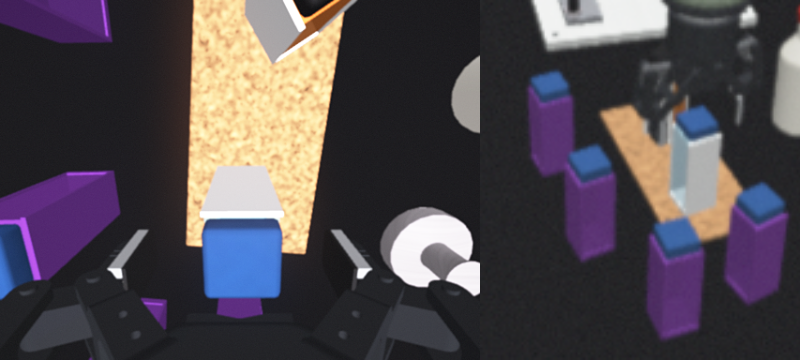

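Run:
```python
from cams import *
f,s=grab('wrist','w5.png');W=cam(f,s)
p=s['position']
cc=[(.4812,-.336,.126),(.4812,-.336,.006)]
print('TCP wrist',proj(W,p),'cell',proj(W,cc),proj(W,p+[0,0,.054]))
print('TCP side',proj(SD,p),'cell',proj(SD,cc),'body',proj(SD,p+[0,0,.09]))
f,s=grab('scene','sc5.png'); print('scene',proj(SC,p),proj(SC,cc))
a=f['pixels'][190:330,90:260]
b=cv2.imread('pics/s4.png')[180:340,190:340]
cv2.imwrite('pics/x5.png',np.hstack([cv2.resize(a,(480,395)),cv2.resize(b,(320,395))]))
```

```text
TCP wrist [[255.42336081 225.62825275]] cell [[255.47596446 277.96172203]
 [255.297611   197.70050805]] [[255.5475705  270.51238027]]
TCP side [[283.07023354 262.62465866]] cell [[284.01672083 245.60865812]
 [281.95453105 277.67070861]] body [[284.68838589 237.56744313]]
scene [[163.96756604 272.77126405]] [[161.09989769 262.99463413]
 [166.76355365 281.16520022]]
```

View pics/x5.png

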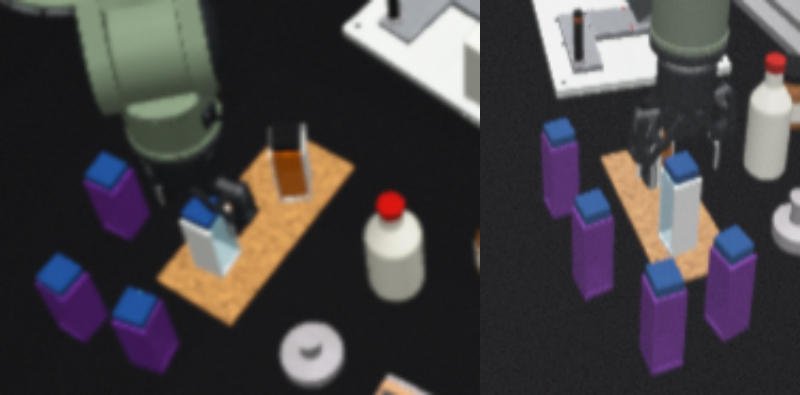

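View pics/w5.png

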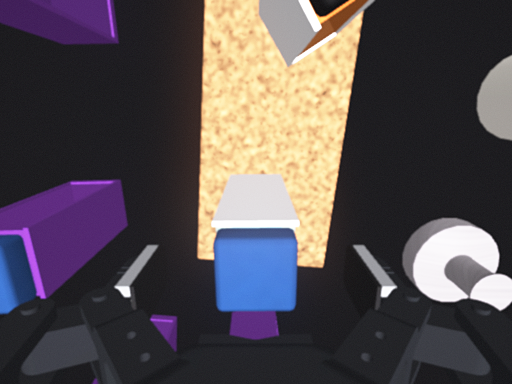

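Run:
```python
from cams import *
for y in(-.3355,-.32,-.30):
  print(y,proj(SD,[(.4375,y,.075),(.5225,y,.075)]).round(1).tolist(),proj(SC,[(.4375,y,.075),(.5225,y,.075)]).round(1).tolist())
a=cv2.imread('pics/sc5.png')[215:300,120:220];b=cv2.imread('pics/s4.png')[205:290,240:340]
cv2.imwrite('pics/x6.png',np.hstack([cv2.resize(a,(400,340),interpolation=2),cv2.resize(b,(400,340),interpolation=2)]))
```

```text
-0.3355 [[269.4, 263.7], [295.5, 255.8]] [[152.6, 265.4], [174.4, 276.2]]
-0.32 [[267.0, 260.4], [292.9, 252.6]] [[155.3, 261.7], [177.0, 272.4]]
-0.3 [[264.0, 256.2], [289.5, 248.7]] [[158.8, 257.0], [180.4, 267.5]]
```

View pics/x6.png

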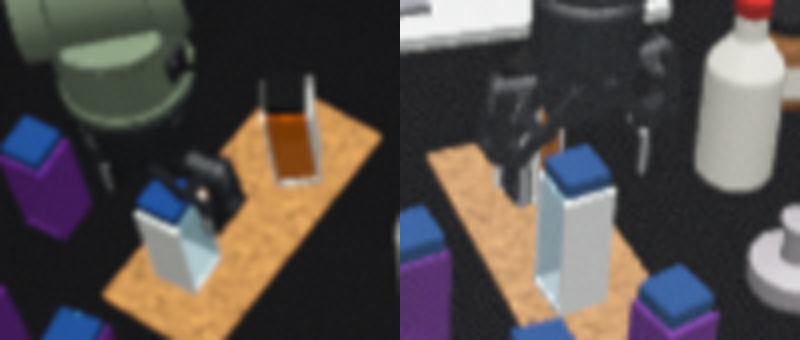

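```bash
python3 -m creep '[{"rx":0,"ry":0,"rz":0,"tx":0,"ty":0,"tz":0,"hand":0.0},{"rx":0,"ry":0,"rz":0,"tx":0,"ty":0,"tz":0,"hand":0.0},{"rx":0,"ry":0,"rz":0,"tx":0,"ty":0,"tz":0,"hand":0.0},{"rx":0,"ry":0,"rz":0,"tx":0,"ty":0,"tz":0,"hand":0.0}]' 60
python3 -c "
from h import *
st();f,s=grab('wrist','w6.png');f,s=grab('side','s6.png')
a=cv2.imread('pics/w6.png');b=f['pixels'][205:290,240:340]
cv2.imwrite('pics/x7.png',np.hstack([cv2.resize(a,(440,330)),cv2.resize(b,(360,330),interpolation=2)])[:,:800])"
```

```text
clock: 6.5
position: [0.4809, -0.3369, 0.0642]
tool_rot: [3.141, 0.0, 1.575]
force: [1.1, -0.7, 0.3]
grip_width: 0.043
clk 6.5 pos [ 0.4809 -0.3369  0.0642] rot [1.7998e+02 1.0000e-02 9.0250e+01] F [ 1.1 -0.7  0.3] g 0.043 q [ 0.24  0.68  0.4   1.83 -0.38  0.71  0.86]
```

View pics/x7.png

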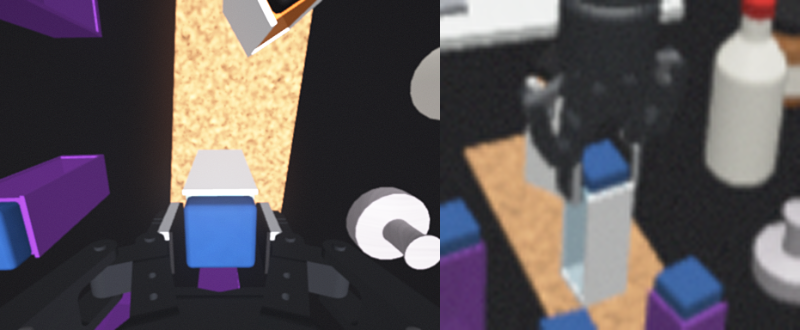

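```bash
python3 -c "
import cv2,numpy as np
a=cv2.imread('pics/w6.png')[190:340,160:350];b=cv2.imread('pics/s6.png')[215:290,250:320]
cv2.imwrite('pics/x8.png',np.hstack([cv2.resize(a,(420,332),interpolation=2),cv2.resize(b,(310,332),interpolation=2)]))
cv2.imwrite('pics/x8.png',cv2.resize(cv2.imread('pics/x8.png'),(800,364)))"
```

```text
(no output)
```

View pics/x8.png

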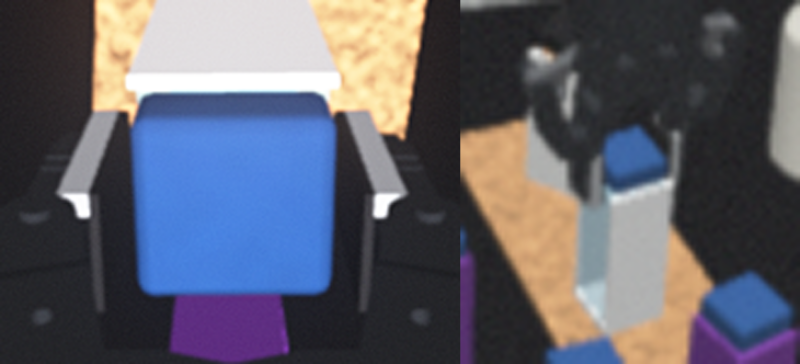

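```bash
python3 -m creep '[{"rx":0,"ry":0,"rz":0,"tx":0,"ty":0,"tz":4,"hand":0.0},{"rx":0,"ry":0,"rz":0,"tx":0,"ty":0,"tz":7,"hand":0.0},{"rx":0,"ry":0,"rz":0,"tx":0,"ty":0,"tz":7,"hand":0.0}]' 60
python3 -m creep '[{"rx":0,"ry":0,"rz":0,"tx":0,"ty":0,"tz":0,"hand":1},{"rx":0,"ry":0,"rz":0,"tx":0,"ty":0,"tz":0,"hand":1},{"rx":0,"ry":0,"rz":0,"tx":0,"ty":0,"tz":0,"hand":1},{"rx":0,"ry":0,"rz":0,"tx":0,"ty":0,"tz":0,"hand":1}]' 60
python3 -c "
from h import *
st();f,s=grab('wrist','w7.png');f,s=grab('side','s7.png')
a=cv2.imread('pics/w7.png')[190:340,160:350];b=cv2.imread('pics/s7.png')[215:290,250:320]
cv2.imwrite('pics/x9.png',np.hstack([cv2.resize(a,(450,350),interpolation=2),cv2.resize(b,(330,350),interpolation=2)]))"
```

```text
clock: 6.9
position: [0.4805, -0.3367, 0.0563]
tool_rot: [-3.141, -0.0, 1.575]
force: [-0.4, 0.6, -0.5]
grip_width: 0.0425
clock: 7.3
position: [0.4808, -0.3369, 0.0569]
tool_rot: [-3.141, -0.0, 1.575]
force: [0.4, -0.3, -2.5]
grip_width: 0.0386
clk 7.3 pos [ 0.4808 -0.3369  0.0569] rot [-179.99   -0.     90.25] F [ 0.4 -0.3 -2.5] g 0.0386 q [ 0.24  0.69  0.4   1.83 -0.39  0.7   0.86]
```

View pics/x9.png

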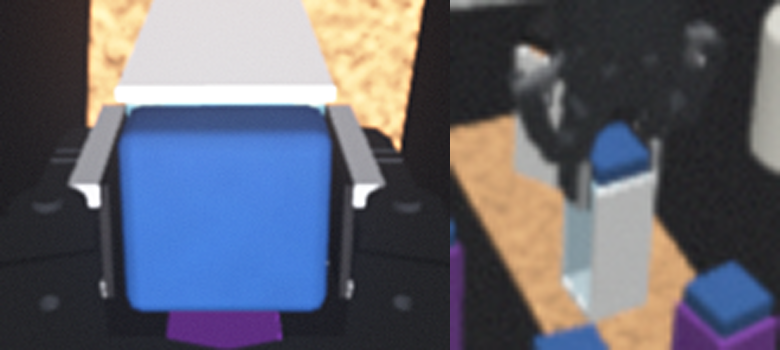

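```bash
python3 -m creep '[{"rx":0,"ry":0,"rz":0,"tx":0,"ty":0,"tz":-10,"hand":1},{"rx":0,"ry":0,"rz":0,"tx":0,"ty":0,"tz":-40,"hand":1},{"rx":0,"ry":0,"rz":0,"tx":0,"ty":0,"tz":-80,"hand":1},{"rx":0,"ry":0,"rz":0,"tx":0,"ty":0,"tz":-120,"hand":1},{"rx":0,"ry":0,"rz":0,"tx":0,"ty":0,"tz":-160,"hand":1},{"rx":0,"ry":0,"rz":0,"tx":0,"ty":0,"tz":-200,"hand":1},{"rx":0,"ry":0,"rz":0,"tx":0,"ty":0,"tz":-240,"hand":1},{"rx":0,"ry":0,"rz":0,"tx":0,"ty":0,"tz":-240,"hand":1}]' 60
cat > tgt.py <<'E'
from fit import *
p=np.load('p.npy'); YAW=np.degrees(p[2])
RW=Rt(YAW+180,30,YAW)
def tcp(h,n=-.8,y=0.,k=51.,q=None):
    q=p[3] if q is None else q
    o=np.array([.005+q,0,.052]);a=np.array([-.5,0,.8660254]);nn=np.array([.8660254,0,.5])
    return world(p,o+a*(h+k)/1000+nn*n/1000+np.array([0,y/1000,0]))
E
python3 -c "
from tgt import *
st();f,s=grab('side','s8.png')
cv2.imwrite('pics/s8b.png',cv2.resize(f['pixels'],(800,600)))
print(RW.round(3)); print(tcp(85),tcp(0)); print('via');rel([.56,-.05,.30],Rt(YAW+150,15,YAW)); print('pre');rel(tcp(85),RW)"
```

```text
clock: 8.2
position: [0.4819, -0.3384, 0.3027]
tool_rot: [3.135, 0.003, 1.574]
force: [-0.9, -0.2, -2.4]
grip_width: 0.039
clk 8.2 pos [ 0.4819 -0.3384  0.3027] rot [179.61   0.2   90.21] F [-0.9 -0.2 -2.4] g 0.039 q [ 0.13  0.41  0.55  1.59 -0.23  1.2   0.73]
[[-0.849  0.197  0.49 ]
 [ 0.171  0.98  -0.099]
 [-0.5   -0.    -0.866]]
[0.59997969 0.15999148 0.16937945] [0.64164341 0.15160195 0.0957673 ]
via
t [287.3  79.8  -0.4] r [-12.36  -8.84 -48.1 ] clock 8.25
pre
t [497.3 120.1 130. ] r [-20.37 -24.88 -76.48] clock 8.25
```

View pics/s8b.png

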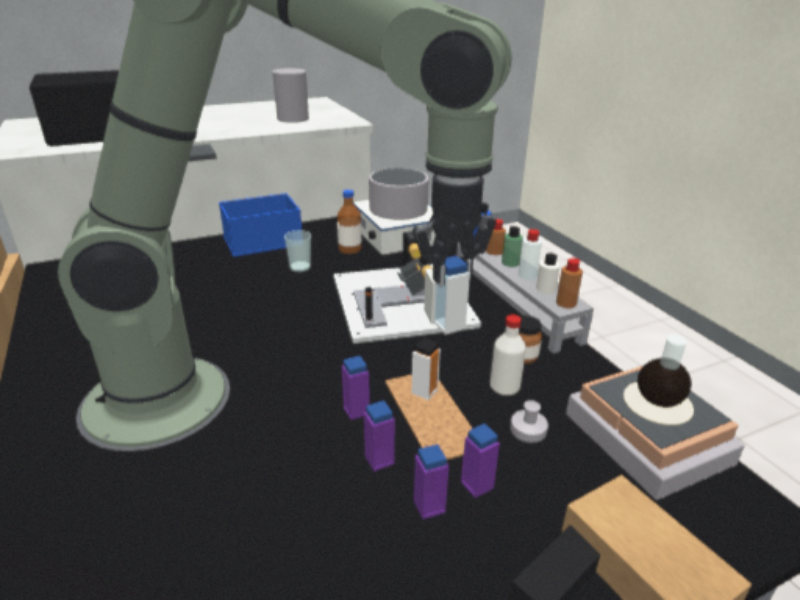

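```bash
python3 -m creep '[{"rx":-12.4,"ry":-8.8,"rz":-48,"tx":287,"ty":80,"tz":0,"hand":1},{"rx":-12.4,"ry":-8.8,"rz":-48,"tx":287,"ty":80,"tz":0,"hand":1},{"rx":-12.4,"ry":-8.8,"rz":-48,"tx":287,"ty":80,"tz":0,"hand":1},{"rx":-12.4,"ry":-8.8,"rz":-48,"tx":287,"ty":80,"tz":0,"hand":1},{"rx":-12.4,"ry":-8.8,"rz":-48,"tx":287,"ty":80,"tz":0,"hand":1},{"rx":-12.4,"ry":-8.8,"rz":-48,"tx":287,"ty":80,"tz":0,"hand":1},{"rx":-12.4,"ry":-8.8,"rz":-48,"tx":287,"ty":80,"tz":0,"hand":1},{"rx":-12.4,"ry":-8.8,"rz":-48,"tx":287,"ty":80,"tz":0,"hand":1}]' 60
python3 -c "
from tgt import *
st(); print('via2');P=tcp(85)+[0,0,.10];rel(P,RW)"
```

```text
clock: 9.05
position: [0.5589, -0.0487, 0.2962]
tool_rot: [3.01, 0.22, 2.405]
force: [0.5, -0.5, -2.5]
grip_width: 0.039
clk 9.05 pos [ 0.5589 -0.0487  0.2962] rot [172.44  12.62 137.77] F [ 0.5 -0.5 -2.5] g 0.039 q [-0.31  0.18  0.29  1.89  0.    0.83  0.82]
via2
t [113.1 180.3  26.1] r [ -3.91 -15.   -29.85] clock 9.05
```

```bash
python3 -m creep '[{"rx":-3.9,"ry":-15,"rz":-29.9,"tx":113,"ty":180,"tz":26,"hand":1},{"rx":-3.9,"ry":-15,"rz":-29.9,"tx":113,"ty":180,"tz":26,"hand":1},{"rx":-3.9,"ry":-15,"rz":-29.9,"tx":113,"ty":180,"tz":26,"hand":1},{"rx":-3.9,"ry":-15,"rz":-29.9,"tx":113,"ty":180,"tz":26,"hand":1},{"rx":-3.9,"ry":-15,"rz":-29.9,"tx":113,"ty":180,"tz":26,"hand":1},{"rx":-3.9,"ry":-15,"rz":-29.9,"tx":113,"ty":180,"tz":26,"hand":1},{"rx":-3.9,"ry":-15,"rz":-29.9,"tx":113,"ty":180,"tz":26,"hand":1},{"rx":-3.9,"ry":-15,"rz":-29.9,"tx":113,"ty":180,"tz":26,"hand":1}]' 60
python3 -c "
from tgt import *
st(); rel(tcp(85)+[0,0,.10],RW);rel(tcp(65),RW)"
```

```text
clock: 9.85
position: [0.6011, 0.1564, 0.2704]
tool_rot: [-3.141, 0.525, 2.938]
force: [-0.3, -1.1, -1.9]
grip_width: 0.0389
clk 9.85 pos [0.6011 0.1564 0.2704] rot [-179.98   30.07  168.36] F [-0.3 -1.1 -1.9] g 0.0389 q [-0.73  0.24  0.21  1.98  0.55  0.59  0.42]
t [2.1 3.3 0. ] r [-0.15  0.07 -0.22] clock 9.85
t [ 52.3   3.4 106.5] r [-0.15  0.07 -0.22] clock 9.85
```

```bash
python3 -m creep '[{"rx":-0.1,"ry":0.1,"rz":-0.2,"tx":20,"ty":3.4,"tz":40,"hand":1},{"rx":-0.1,"ry":0.1,"rz":-0.2,"tx":40,"ty":3.4,"tz":80,"hand":1},{"rx":-0.1,"ry":0.1,"rz":-0.2,"tx":52.3,"ty":3.4,"tz":106,"hand":1},{"rx":-0.1,"ry":0.1,"rz":-0.2,"tx":52.3,"ty":3.4,"tz":106,"hand":1},{"rx":-0.1,"ry":0.1,"rz":-0.2,"tx":52.3,"ty":3.4,"tz":106,"hand":1}]' 60
python3 -c "
from tgt import *
st(); rel(tcp(65),RW)
f,s=grab('wrist','w10.png');g,_=grab('side','s10.png');h,_=grab('scene','c10.png');W=cam(f,s)
np.savez('w10.npz',K=W[0],R=W[1],t=W[2])
cv2.imwrite('pics/x10.png',np.hstack([cv2.resize(f['pixels'],(400,300)),cv2.resize(g['pixels'][130:220,200:320],(400,300),interpolation=2)]))
cv2.imwrite('pics/x10c.png',cv2.resize(h['pixels'][140:250,210:340],(650,550),interpolation=2))"
```

```text
clock: 10.35
position: [0.6097, 0.1596, 0.1533]
tool_rot: [-3.141, 0.524, 2.945]
force: [-0.2, 0.1, -1.5]
grip_width: 0.0388
clk 10.35 pos [0.6097 0.1596 0.1533] rot [-179.94   30.01  168.73] F [-0.2  0.1 -1.5] g 0.0388 q [-0.8   0.45  0.33  2.09  0.73  0.3   0.17]
t [ 0.3 -1.5  1.2] r [-0.    0.01  0.1 ] clock 10.35
```

View pics/x10.png

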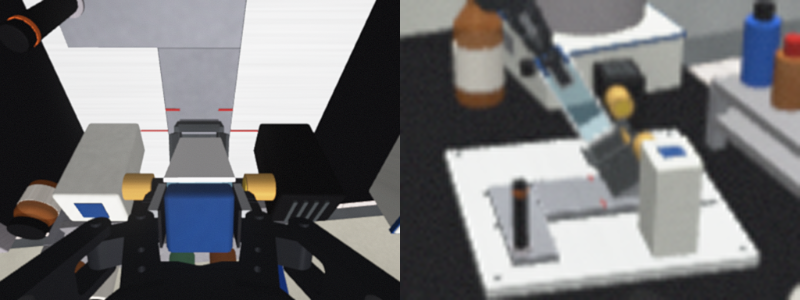

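View pics/x10c.png

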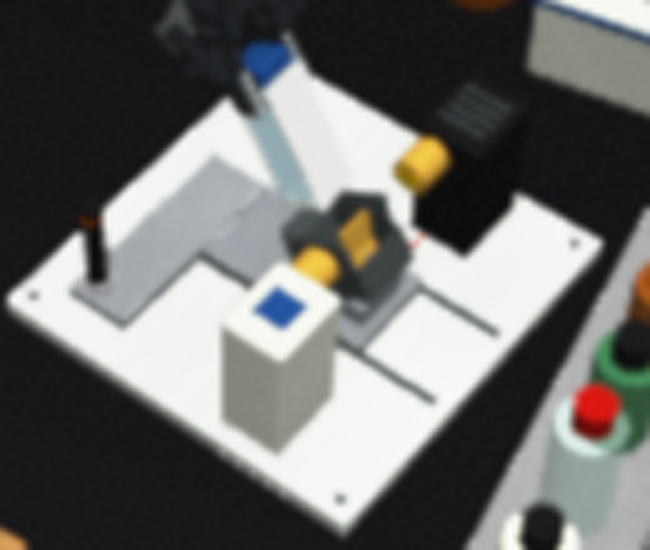

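```bash
python3 -c "
from tgt import *
from overlay import well_lines
W=L('w10.npz')
im=cv2.imread('pics/w10.png')
k=6;a,b,c,d=150,250,190,320
im=cv2.resize(im[a:b,c:d],None,fx=k,fy=k,interpolation=2);im2=im.copy()
for l in well_lines(p[3]):
    uv=(proj(W,np.array([world(p,x) for x in l]))-[c,a]+.5)*k-.5
    cv2.polylines(im2,[np.int32(uv.round())],False,(0,255,0),1)
cv2.imwrite('pics/x11.png',im2)"
```

```text
(no output)
```

View pics/x11.png

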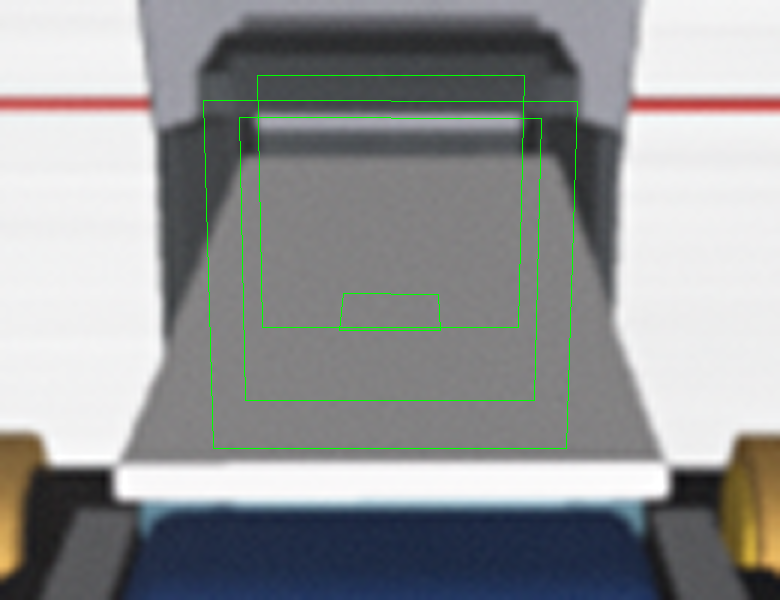

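Run:
```python
from h import *
f=viewer.grab_frame('wrist'); T=np.linalg.inv(np.array(f['tool_from_camera'])); fl=192/np.tan(np.radians(f['vertical_fov']/2))
def pr(x,y,z):
    c=T@[x,y,z,1]; return f['cx']+fl*c[0]/c[2], f['cy']+fl*c[1]/c[2]
cr=lambda u,v:((u-190+.5)*6-.5,(v-150+.5)*6-.5)
for x in (.019,.020,.021,.022,.023):
    print(x,'foot',np.round(cr(*pr(x,-.02,.051)),0),np.round(cr(*pr(x,.02,.051)),0),'rim',np.round(cr(*pr(x,-.02,-.053)),0),np.round(cr(*pr(x,.02,-.053)),0))
print(cr(*pr(0,0,0)))
```

```text
0.019 foot [245. 176.] [557. 176.] rim [130. 497.] [680. 497.]
0.02 foot [245. 169.] [557. 169.] rim [129. 484.] [680. 484.]
0.021 foot [244. 161.] [557. 161.] rim [129. 471.] [681. 471.]
0.022 foot [244. 153.] [557. 153.] rim [128. 458.] [681. 458.]
0.023 foot [244. 146.] [557. 146.] rim [128. 445.] [682. 445.]
(np.float64(401.92119122797), np.float64(464.60608563986335))
```

```bash
python3 -m creep '[{"rx":0,"ry":0,"rz":0,"tx":-1.4,"ty":-1.5,"tz":1,"hand":1},{"rx":0,"ry":0,"rz":0,"tx":-1.4,"ty":-1.5,"tz":8,"hand":1},{"rx":0,"ry":0,"rz":0,"tx":-1.4,"ty":-1.5,"tz":15,"hand":1},{"rx":0,"ry":0,"rz":0,"tx":-1.4,"ty":-1.5,"tz":22,"hand":1},{"rx":0,"ry":0,"rz":0,"tx":-1.4,"ty":-1.5,"tz":27,"hand":1},{"rx":0,"ry":0,"rz":0,"tx":-1.4,"ty":-1.5,"tz":31,"hand":1},{"rx":0,"ry":0,"rz":0,"tx":-1.4,"ty":-1.5,"tz":31,"hand":1}]' 60
python3 -c "
from tgt import *
st(); rel(tcp(35,n=.9),RW)
print('F tool',(R.from_euler('xyz',bot.observe()['tool_rot']).as_matrix().T@bot.observe()['force']).round(1))
f,s=grab('wrist','w12.png');g,_=grab('side','s12.png')
cv2.imwrite('pics/x12.png',np.hstack([cv2.resize(f['pixels'][140:260,180:330],(400,320),interpolation=2),cv2.resize(g['pixels'][130:220,200:320],(400,320),interpolation=2)]))"
```

```text
clock: 11.25
position: [0.6262, 0.1556, 0.1264]
tool_rot: [-3.141, 0.524, 2.946]
force: [-0.4, -1.5, 5.1]
grip_width: 0.0389
clk 11.25 pos [0.6262 0.1556 0.1264] rot [-179.97   30.04  168.78] F [-0.4 -1.5  5.1] g 0.0389 q [-0.79  0.52  0.36  2.07  0.77  0.23  0.14]
t [-0.2 -0.9 -0.5] r [0.06 0.04 0.14] clock 11.25
F tool [-2.4 -1.6 -4.4]
```

View pics/x12.png

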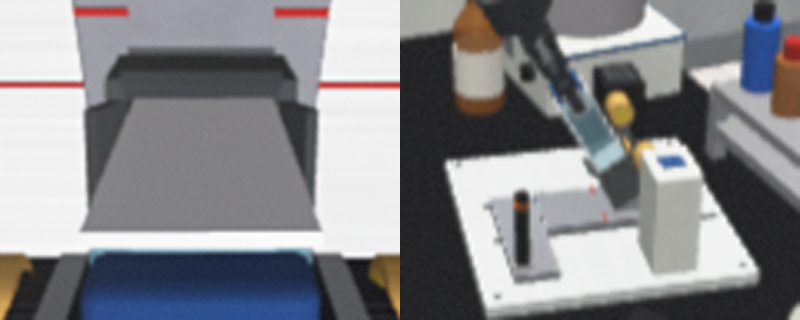

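```bash
python3 -m creep '[{"rx":0,"ry":0,"rz":0,"tx":-1,"ty":-0.5,"tz":-2,"hand":1},{"rx":0,"ry":0,"rz":0,"tx":-1.6,"ty":-1,"tz":-2,"hand":1},{"rx":0,"ry":0,"rz":0,"tx":-1.6,"ty":-1,"tz":-1,"hand":1},{"rx":0,"ry":0,"rz":0,"tx":-1.6,"ty":-1,"tz":0,"hand":1},{"rx":0,"ry":0,"rz":0,"tx":-1.6,"ty":-1,"tz":0,"hand":1}]' 60
cat > fr.py <<'E'
from tgt import *
import sys
st(); s=bot.observe(); F=R.from_euler('xyz',s['tool_rot']).as_matrix().T@(s['force']-np.array([0,0,-2.2])); print('F tool net',F.round(1))
h=float(sys.argv[1]); rel(tcp(h,n=.9),RW)
E
python3 fr.py 35
```

```text
clock: 11.85
position: [0.6265, 0.1546, 0.1268]
tool_rot: [-3.141, 0.523, 2.946]
force: [-0.2, 0.2, -1.0]
grip_width: 0.0387
clk 11.85 pos [0.6265 0.1546 0.1268] rot [-179.97   29.97  168.81] F [-0.2  0.2 -1. ] g 0.0387 q [-0.78  0.52  0.35  2.07  0.77  0.23  0.14]
F tool net [-0.4  0.2 -1.2]
t [ 0.4  0.1 -0.4] r [ 0.06 -0.03  0.17] clock 11.85
```

```bash
python3 -m creep '[{"rx":0,"ry":0,"rz":0.1,"tx":0,"ty":0,"tz":2,"hand":1},{"rx":0,"ry":0,"rz":0.1,"tx":0,"ty":0,"tz":4,"hand":1},{"rx":0,"ry":0,"rz":0.1,"tx":0,"ty":0,"tz":5,"hand":1},{"rx":0,"ry":0,"rz":0.1,"tx":0,"ty":0,"tz":5,"hand":1}]' 60
python3 fr.py 30
```

```text
clock: 12.25
position: [0.6294, 0.1541, 0.1228]
tool_rot: [3.141, 0.524, 2.944]
force: [4.6, -0.9, -0.9]
grip_width: 0.0389
clk 12.25 pos [0.6294 0.1541 0.1228] rot [179.95  30.01 168.68] F [ 4.6 -0.9 -0.9] g 0.0389 q [-0.78  0.53  0.35  2.07  0.77  0.22  0.14]
F tool net [-4.7  0.1  1.2]
t [ 1.  -0.1 -0.3] r [0.08 0.01 0.05] clock 12.25
```

```bash
python3 -m creep '[{"rx":0,"ry":0,"rz":0,"tx":-1,"ty":0,"tz":0,"hand":1},{"rx":0,"ry":0,"rz":0,"tx":-1.2,"ty":0,"tz":2,"hand":1},{"rx":0,"ry":0,"rz":0,"tx":-1.2,"ty":0,"tz":4,"hand":1},{"rx":0,"ry":0,"rz":0,"tx":-1.2,"ty":0,"tz":4,"hand":1}]' 60
python3 fr.py 26
```

```text
clock: 12.65
position: [0.6319, 0.1535, 0.1195]
tool_rot: [3.141, 0.523, 2.944]
force: [3.9, -0.2, -3.8]
grip_width: 0.0387
clk 12.65 pos [0.6319 0.1535 0.1195] rot [179.98  29.97 168.69] F [ 3.9 -0.2 -3.8] g 0.0387 q [-0.78  0.54  0.35  2.06  0.78  0.22  0.13]
F tool net [-2.6  0.5  3.4]
t [ 1.6  0.1 -0.5] r [ 0.06 -0.03  0.07] clock 12.65
```

```bash
python3 -m creep '[{"rx":0,"ry":0,"rz":0,"tx":-1,"ty":0,"tz":0,"hand":1},{"rx":0,"ry":0,"rz":0,"tx":-1,"ty":0,"tz":2,"hand":1},{"rx":0,"ry":0,"rz":0,"tx":-1,"ty":0,"tz":4,"hand":1},{"rx":0,"ry":0,"rz":0,"tx":-1,"ty":0,"tz":4,"hand":1},{"rx":0,"ry":0,"rz":0,"tx":-1,"ty":0,"tz":4,"hand":1}]' 60
python3 fr.py 22; python3 -c "
from h import *
g,_=grab('side','s14.png');f,_=grab('wrist','w14.png')
cv2.imwrite('pics/x14.png',np.hstack([cv2.resize(f['pixels'][100:260,160:350],(400,340),interpolation=2),cv2.resize(g['pixels'][140:210,220:300],(400,340),interpolation=2)]))"
```

```text
clock: 13.15
position: [0.6346, 0.153, 0.1165]
tool_rot: [3.141, 0.523, 2.944]
force: [-0.2, 0.0, -3.9]
grip_width: 0.0387
clk 13.15 pos [0.6346 0.153  0.1165] rot [179.99  29.96 168.71] F [-0.2  0.  -3.9] g 0.0387 q [-0.77  0.55  0.35  2.06  0.78  0.21  0.13]
F tool net [1.  0.  1.4]
t [ 2.4  0.1 -0.4] r [ 0.06 -0.04  0.08] clock 13.15
```

View pics/x14.png

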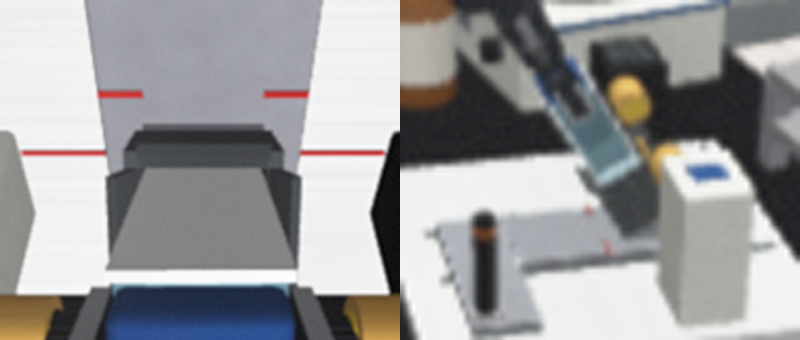

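```bash
python3 -m creep '[{"rx":0,"ry":0,"rz":0,"tx":0,"ty":0,"tz":2,"hand":1},{"rx":0,"ry":0,"rz":0,"tx":0,"ty":0,"tz":4,"hand":1},{"rx":0,"ry":0,"rz":0,"tx":0,"ty":0,"tz":5,"hand":1},{"rx":0,"ry":0,"rz":0,"tx":0,"ty":0,"tz":5,"hand":1}]' 60
python3 fr.py 17
```

```text
clock: 13.65
position: [0.6372, 0.1524, 0.1122]
tool_rot: [3.141, 0.523, 2.944]
force: [0.1, 1.0, -5.2]
grip_width: 0.0388
clk 13.65 pos [0.6372 0.1524 0.1122] rot [179.99  29.97 168.7 ] F [ 0.1  1.  -5.2] g 0.0388 q [-0.77  0.56  0.35  2.06  0.79  0.2   0.12]
F tool net [1.6 1.  2.6]
t [ 2.6  0.1 -0.5] r [ 0.06 -0.03  0.07] clock 13.65
```

```bash
python3 -m creep '[{"rx":0,"ry":0,"rz":0,"tx":0,"ty":0,"tz":2,"hand":1},{"rx":0,"ry":0,"rz":0,"tx":0,"ty":0,"tz":4,"hand":1},{"rx":0,"ry":0,"rz":0,"tx":0,"ty":0,"tz":6,"hand":1},{"rx":0,"ry":0,"rz":0,"tx":0,"ty":0,"tz":6,"hand":1}]' 60
python3 fr.py 11
```

```text
clock: 14.05
position: [0.6402, 0.1518, 0.107]
tool_rot: [3.141, 0.523, 2.944]
force: [-1.2, 1.6, -5.6]
grip_width: 0.0387
clk 14.05 pos [0.6402 0.1518 0.107 ] rot [179.98  29.97 168.7 ] F [-1.2  1.6 -5.6] g 0.0387 q [-0.76  0.57  0.35  2.05  0.81  0.19  0.1 ]
F tool net [3.  1.3 2.2]
t [ 2.6  0.1 -0.5] r [ 0.06 -0.03  0.07] clock 14.05
```

```bash
python3 -c "
from h import *
g,_=grab('side','s15.png');f,_=grab('wrist','w15.png');c,_=grab('scene','c15.png')
cv2.imwrite('pics/x15.png',np.hstack([cv2.resize(f['pixels'][100:260,160:350],(270,230),interpolation=2),cv2.resize(g['pixels'][140:210,220:300],(263,230),interpolation=2),cv2.resize(c['pixels'][150:220,220:300],(263,230),interpolation=2)]))"
```

```text
(no output)
```

View pics/x15.png

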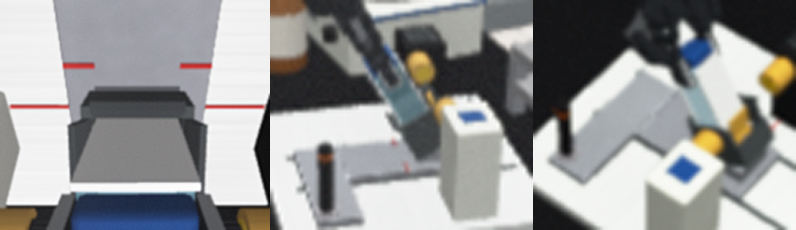

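```bash
python3 -m creep '[{"rx":0,"ry":0,"rz":0,"tx":0.3,"ty":0,"tz":2,"hand":1},{"rx":0,"ry":0,"rz":0,"tx":0.5,"ty":0,"tz":4,"hand":1},{"rx":0,"ry":0,"rz":0,"tx":0.5,"ty":0,"tz":6,"hand":1},{"rx":0,"ry":0,"rz":0,"tx":0.5,"ty":0,"tz":6,"hand":1}]' 60
python3 fr.py 5
```

```text
clock: 14.6
position: [0.6428, 0.1514, 0.1017]
tool_rot: [3.141, 0.523, 2.944]
force: [2.0, 1.1, -6.0]
grip_width: 0.039
clk 14.6 pos [0.6428 0.1514 0.1017] rot [179.96  29.98 168.69] F [ 2.   1.1 -6. ] g 0.039 q [-0.76  0.59  0.35  2.05  0.84  0.18  0.07]
F tool net [0.4 1.4 4.1]
t [ 2.3 -0.1 -0.5] r [ 0.07 -0.02  0.07] clock 14.6
```

```bash
python3 -m creep '[{"rx":0,"ry":0,"rz":0,"tx":0,"ty":0,"tz":1,"hand":1},{"rx":0,"ry":0,"rz":0,"tx":0,"ty":0,"tz":2,"hand":1},{"rx":0,"ry":0,"rz":0,"tx":0,"ty":0,"tz":2,"hand":1}]' 60
python3 fr.py 3
```

```text
clock: 14.9
position: [0.6437, 0.1512, 0.1001]
tool_rot: [3.141, 0.523, 2.944]
force: [-0.4, 1.2, -3.3]
grip_width: 0.039
clk 14.9 pos [0.6437 0.1512 0.1001] rot [179.96  29.99 168.69] F [-0.4  1.2 -3.3] g 0.039 q [-0.75  0.59  0.35  2.05  0.85  0.18  0.06]
F tool net [1.  1.1 0.6]
t [ 2.3  0.  -0.3] r [ 0.07 -0.01  0.06] clock 14.9
```

```bash
python3 -m creep '[{"rx":0,"ry":0,"rz":0,"tx":0,"ty":0,"tz":1,"hand":1},{"rx":0,"ry":0,"rz":0,"tx":0,"ty":0,"tz":2,"hand":1},{"rx":0,"ry":0,"rz":0,"tx":0,"ty":0,"tz":2,"hand":1}]' 60
python3 fr.py 1;  python3 -m creep '[{"rx":0,"ry":0,"rz":0,"tx":0,"ty":0,"tz":1,"hand":1},{"rx":0,"ry":0,"rz":0,"tx":0,"ty":0,"tz":1,"hand":1}]' 60; python3 fr.py 0
```

```text
clock: 15.2
position: [0.6447, 0.151, 0.0983]
tool_rot: [3.141, 0.523, 2.944]
force: [0.1, 1.5, -2.3]
grip_width: 0.0388
clk 15.2 pos [0.6447 0.151  0.0983] rot [179.97  29.98 168.69] F [ 0.1  1.5 -2.3] g 0.0388 q [-0.75  0.59  0.35  2.05  0.86  0.18  0.05]
F tool net [0.2 1.5 0. ]
t [ 2.2 -0.  -0.3] r [ 0.07 -0.02  0.07] clock 15.2
clock: 15.4
position: [0.6451, 0.1509, 0.0975]
tool_rot: [3.141, 0.523, 2.944]
force: [-0.5, 0.4, -1.9]
grip_width: 0.0386
clk 15.4 pos [0.6451 0.1509 0.0975] rot [179.97  29.98 168.69] F [-0.5  0.4 -1.9] g 0.0386 q [-0.75  0.59  0.34  2.05  0.87  0.18  0.04]
F tool net [ 0.3  0.3 -0.6]
t [ 2.2  0.  -0.3] r [ 0.07 -0.02  0.07] clock 15.4
```

```bash
python3 -m creep '[{"rx":0,"ry":0,"rz":0,"tx":0,"ty":0,"tz":1,"hand":1},{"rx":0,"ry":0,"rz":0,"tx":0,"ty":0,"tz":1,"hand":1}]' 60; python3 fr.py -1;  python3 -m creep '[{"rx":0,"ry":0,"rz":0,"tx":0,"ty":0,"tz":1,"hand":1},{"rx":0,"ry":0,"rz":0,"tx":0,"ty":0,"tz":1,"hand":1}]' 60; python3 fr.py -2;python3 -c "
from h import *
g,_=grab('side','s16.png');f,_=grab('wrist','w16.png');c,_=grab('scene','c16.png')
cv2.imwrite('pics/x16.png',np.hstack([cv2.resize(f['pixels'][100:260,160:350],(270,230),interpolation=2),cv2.resize(g['pixels'][140:210,220:300],(263,230),interpolation=2),cv2.resize(c['pixels'][150:220,220:300],(263,230),interpolation=2)]))"
```

```text
clock: 15.6
position: [0.6456, 0.1508, 0.0966]
tool_rot: [3.141, 0.523, 2.944]
force: [-1.5, 0.6, -2.6]
grip_width: 0.0389
clk 15.6 pos [0.6456 0.1508 0.0966] rot [179.97  29.98 168.69] F [-1.5  0.6 -2.6] g 0.0389 q [-0.75  0.6   0.34  2.05  0.87  0.18  0.03]
F tool net [ 1.6  0.3 -0.5]
t [ 2.3  0.  -0.3] r [ 0.07 -0.02  0.07] clock 15.6
clock: 15.8
position: [0.6462, 0.1508, 0.096]
tool_rot: [3.141, 0.524, 2.944]
force: [-4.6, 1.5, 4.8]
grip_width: 0.0388
clk 15.8 pos [0.6462 0.1508 0.096 ] rot [179.95  30.   168.68] F [-4.6  1.5  4.8] g 0.0388 q [-0.75  0.6   0.34  2.05  0.88  0.18  0.03]
F tool net [ 0.7  0.6 -8.4]
t [ 2.5 -0.1 -0.1] r [0.08 0.   0.05] clock 15.8
```

View pics/x16.png

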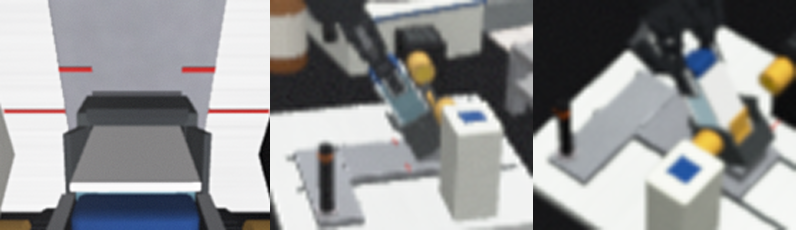

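```bash
python3 -m creep '[{"rx":0,"ry":0,"rz":0,"tx":0,"ty":0,"tz":1,"hand":1},{"rx":0,"ry":0,"rz":0,"tx":0,"ty":0,"tz":1,"hand":1}]' 60; python3 fr.py -3
python3 - <<'E'
from h import *
f,s=grab('wrist','w17.png'); T=np.linalg.inv(np.array(f['tool_from_camera'])); fl=192/np.tan(np.radians(f['vertical_fov']/2))
def pr(x,y,z):
    c=T@[x,y,z,1]; return f['cx']+fl*c[0]/c[2], f['cy']+fl*c[1]/c[2]
for z in (-.053,0,.005,.01,.015,.02,.03,.04,.051): print(z,np.round(pr(.0217,-.02,z),1),np.round(pr(.0217,.02,z),1))
im=cv2.resize(f['pixels'][140:260,170:340],None,fx=4.5,fy=4.5,interpolation=2); cv2.imwrite('pics/x17.png',im)
E
```

```text
clock: 16.15
position: [0.6473, 0.1506, 0.0959]
tool_rot: [3.14, 0.525, 2.943]
force: [-5.9, 0.4, 15.2]
grip_width: 0.0385
clk 16.15 pos [0.6473 0.1506 0.0959] rot [179.92  30.07 168.64] F [-5.9  0.4 15.2] g 0.0385 q [-0.74  0.6   0.34  2.04  0.89  0.18  0.02]
F tool net [ -3.7  -0.7 -18. ]
t [ 3.4 -0.1  0.3] r [0.1  0.07 0.02] clock 16.15
-0.053 [211.  226.6] [303.1 226.6]
0 [223.5 193.6] [289.7 193.5]
0.005 [224.3 191.4] [288.8 191.4]
0.01 [225.1 189.3] [288.  189.3]
0.015 [225.8 187.3] [287.2 187.3]
0.02 [226.6 185.4] [286.4 185.4]
0.03 [227.9 181.9] [285.  181.9]
0.04 [229.1 178.8] [283.7 178.7]
0.051 [230.3 175.5] [282.4 175.5]
```

View pics/x17.png

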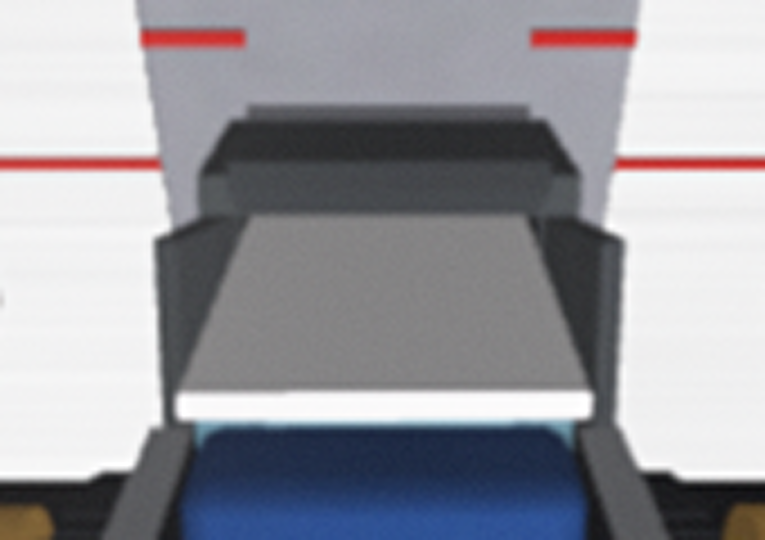

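```bash
python3 -m creep '[{"rx":0,"ry":0,"rz":0,"tx":0,"ty":0,"tz":-1,"hand":1},{"rx":0,"ry":0,"rz":0,"tx":0,"ty":0,"tz":-1,"hand":1}]' 60; python3 fr.py -2;  python3 -m creep '[{"rx":0,"ry":0,"rz":0,"tx":0,"ty":0,"tz":0,"hand":-0.4},{"rx":0,"ry":0,"rz":0,"tx":0,"ty":0,"tz":0,"hand":-0.4},{"rx":0,"ry":0,"rz":0,"tx":0,"ty":0,"tz":0,"hand":-0.4}]'; python3 -c "
from h import *
g,_=grab('side','s18.png');f,_=grab('wrist','w18.png');c,_=grab('scene','c18.png');st()
cv2.imwrite('pics/x18.png',np.hstack([cv2.resize(f['pixels'][100:280,150:360],(270,230),interpolation=2),cv2.resize(g['pixels'][140:210,220:300],(263,230),interpolation=2),cv2.resize(c['pixels'][150:220,220:300],(263,230),interpolation=2)]))"
```

```text
clock: 16.4
position: [0.6468, 0.1505, 0.0963]
tool_rot: [3.141, 0.524, 2.943]
force: [2.0, -0.7, 3.0]
grip_width: 0.0388
clk 16.4 pos [0.6468 0.1505 0.0963] rot [179.94  30.04 168.65] F [ 2.  -0.7  3. ] g 0.0388 q [-0.74  0.6   0.34  2.05  0.89  0.18  0.02]
F tool net [-4.4 -0.3 -3.4]
t [ 3.1  0.1 -0.2] r [0.07 0.04 0.03] clock 16.4
clock: 16.7
position: [0.6459, 0.1507, 0.0956]
tool_rot: [3.141, 0.523, 2.944]
force: [0.2, -0.3, 0.3]
grip_width: 0.06
clk 16.85 pos [0.646  0.1507 0.0957] rot [179.98  29.97 168.7 ] F [ 0.3  0.2 -0.2] g 0.0596 q [-0.74  0.6   0.34  2.05  0.89  0.18  0.02]
```

View pics/x18.png

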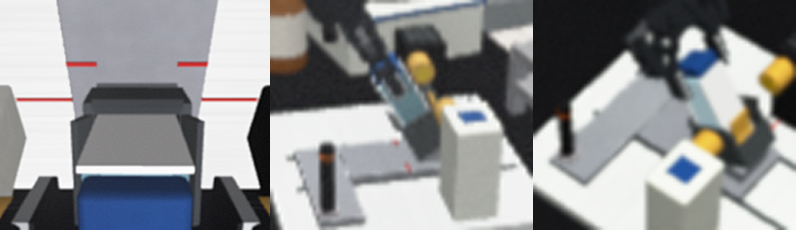

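```bash
python3 -m creep '[{"rx":0,"ry":0,"rz":0,"tx":0,"ty":0,"tz":-15,"hand":-0.4},{"rx":0,"ry":0,"rz":0,"tx":0,"ty":0,"tz":-40,"hand":-0.4},{"rx":0,"ry":0,"rz":0,"tx":0,"ty":0,"tz":-80,"hand":-0.4},{"rx":0,"ry":0,"rz":0,"tx":0,"ty":0,"tz":-120,"hand":-0.4},{"rx":0,"ry":0,"rz":0,"tx":0,"ty":0,"tz":-150,"hand":-0.4},{"rx":0,"ry":0,"rz":0,"tx":0,"ty":0,"tz":-150,"hand":-0.4}]'
python3 -c "
from tgt import *
f,s=grab('wrist','w19.png');W=cam(f,s);np.savez('w19.npz',K=W[0],R=W[1],t=W[2]);st()
cv2.imwrite('pics/x19.png',cv2.resize(f['pixels'],(800,600),interpolation=2))
"
```

```text
clock: 17.45
position: [0.5725, 0.1665, 0.2293]
tool_rot: [3.136, 0.526, 2.943]
force: [0.4, 0.9, -0.9]
grip_width: 0.0595
clk 17.5 pos [0.5727 0.1659 0.2275] rot [179.79  30.09 168.63] F [ 0.   0.6 -0.5] g 0.0601 q [-0.72  0.26  0.14  2.08  0.7   0.52  0.21]
```

View pics/x19.png

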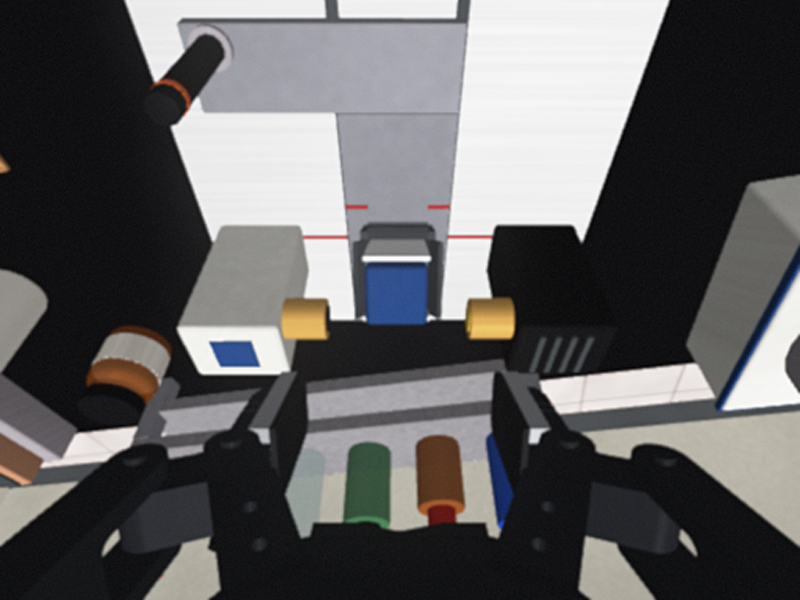

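```bash
cat > meas.py <<'E'
from tgt import *
def meas(f,s,show=True):
    W=cam(f,s); im=f['pixels'].astype(int); b,g,r=im[...,0],im[...,1],im[...,2]
    m=(r-np.maximum(b,g)>35)
    Z=[];out={}
    ys,xs=np.nonzero(m)
    S=[];B=[]
    pinv=lambda w:(np.array([[np.cos(p[2]),np.sin(p[2])],[-np.sin(p[2]),np.cos(p[2])]])@(w[:2]-p[:2]))
    for x,y in zip(xs,ys):
        w=r[y,x]-max(b[y,x],g[y,x])
        a=pinv(plane(W,(x,y),.016)); c=pinv(plane(W,(x,y),.028))
        if abs(a[0]-.03)<.006 and .043<abs(a[1])<.075: B.append((a[0],a[1],w))
        if -.05<c[0]<.045 and .022<abs(c[1])<.040: S.append((c[0],c[1],w))
    B=np.array(B);S=np.array(S)
    # robust: median-based cluster for S
    med=np.median(S[:,0]); S=S[abs(S[:,0]-med)<.005]
    res={}
    for nm,A in(('beam',B),('stripe',S)):
        for sg in(-1,1):
            a=A[np.sign(A[:,1])==sg]
            if len(a): print(nm,sg,len(a),'x',np.average(a[:,0],weights=a[:,2]).round(5),'y',np.average(a[:,1],weights=a[:,2]).round(4))
            else: print(nm,sg,'none')
        res[nm]=np.average(A[:,0],weights=A[:,2])
    print('gap mm',1000*(res['beam']-res['stripe']),'q',.06-(res['beam']-res['stripe']))
if __name__=='__main__':
    import sys
    f,s=grab('wrist',sys.argv[1]+'.png'); meas(f,s)
    W=cam(f,s);np.savez(sys.argv[1]+'.npz',K=W[0],R=W[1],t=W[2]);st()
    cv2.imwrite('pics/'+sys.argv[1]+'b.png',cv2.resize(f['pixels'],(800,600),interpolation=2))
E
python3 meas.py w20
python3 -c "
from tgt import *
q=.016
print(world(p,[-.145+q,-.115,.118]))"
```

```text
beam -1 52 x 0.03016 y -0.0594
beam 1 67 x 0.02987 y 0.0594
stripe -1 38 x -0.00954 y -0.0325
stripe 1 38 x -0.00964 y 0.0318
gap mm 39.6005842346524 q 0.020399415765347595
clk 17.55 pos [0.5727 0.1654 0.2262] rot [179.9   30.03 168.66] F [ 0.8  0.5 -0.7] g 0.0597 q [-0.72  0.27  0.14  2.09  0.7   0.51  0.21]
[0.49834244 0.06314917 0.118     ]
```

Run:
```python
import meas; from meas import *
for n in('w1','w2','w10'):
    try:
        im=cv2.imread(f'pics/{n}.png'); W=L(n+'.npz'); meas.cam=lambda f,s:W
        print(n); meas.meas({'pixels':im},None)
    except Exception as e: print(e)
```

```text
w1
'function' object has no attribute 'meas'
w2
'function' object has no attribute 'meas'
w10
'function' object has no attribute 'meas'
```

Run:
```python
import importlib; M=importlib.import_module('meas')
from fit import *
for n in('w1','w2','w10'):
    im=cv2.imread(f'pics/{n}.png'); W=L(n+'.npz'); M.cam=lambda f,s:W
    print(n)
    try: M.meas({'pixels':im},None)
    except Exception as e: print(e)
```

```text
w1
beam -1 40 x 0.02991 y -0.0595
beam 1 49 x 0.02997 y 0.0595
stripe -1 28 x -0.01447 y -0.0323
stripe 1 32 x -0.01452 y 0.0322
gap mm 44.440103999581886 q 0.015559896000418114
w2
beam -1 18 x 0.02975 y -0.0695
beam 1 154 x 0.0321 y 0.0595
stripe -1 35 x 0.02861 y -0.0293
stripe 1 none
gap mm 3.0733959936527846 q 0.05692660400634721
w10
beam -1 83 x 0.0299 y -0.06
beam 1 84 x 0.02991 y 0.0597
stripe -1 49 x -0.0147 y -0.0323
stripe 1 50 x -0.01475 y 0.0318
gap mm 44.63684020087336 q 0.015363159799126641
```

Run:
```python
from tgt import *
c,s_=np.cos(p[2]),np.sin(p[2])
for P in([.6473,.1506,.0959],[.6462,.1508,.096],[.646,.1507,.0957]):
    d=np.array(P)-[p[0],p[1],0]; x=c*d[0]+s_*d[1]; y=-s_*d[0]+c*d[1]
    v=np.array([x-.0254,0,P[2]-.052]); print('s-51 =h',1000*(v@[-.5,0,.866])-51,'n cell',1000*(v@[.866,0,.5])-1.7,'y',1000*y)
# cell rim in w20: project front face rim & stopper top from seated model
W=L('w20.npz'); o=np.array([.0254,0,.052]);a=np.array([-.5,0,.8660254]);n=np.array([.8660254,0,.5])
im=cv2.imread('pics/w20.png');k=6;A,B,C_,D=130,225,215,300
im=cv2.resize(im[A:B,C_:D],None,fx=k,fy=k,interpolation=2)
for h,col in((0,(0,255,0)),(10,(0,0,255))):
  for zz,hw in((104,20),(120,18)):
    pts=[o+a*(h+zz)/1000+n*(-1.2+sx*hw)/1000+np.array([0,sy*hw/1000,0]) for sx,sy in((-1,-1),(-1,1),(1,1),(1,-1),(-1,-1))]
    uv=(proj(W,np.array([world(p,q) for q in pts]))-[C_,A]+.5)*k-.5
    cv2.polylines(im,[np.int32(uv.round())],False,col,1)
cv2.imwrite('pics/x21.png',im)
```

```text
s-51 =h -0.16442056061805488 n cell -1.951086789009529 y 0.13438459674209294
s-51 =h 0.4810970966664456 n cell -2.869132171426286 y 0.11330831855112662
s-51 =h 0.3094593451405032 n cell -3.1718291857833547 y -0.024204123707691986
```

View pics/x21.png

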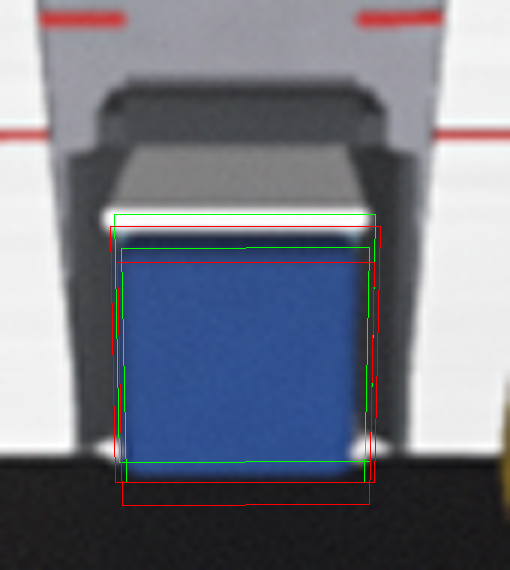

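```bash
python3 -c "
from tgt import *
H=world(p,[-.145+.0204,-.115,.25]);print(H);rel(H,Rt(YAW+90))"
```

```text
[0.50265586 0.06228061 0.25      ]
t [  30.  -114.8  -45.1] r [23.63 23.45 87.82] clock 17.55
```

```bash
python3 -m creep '[{"rx":6,"ry":6,"rz":0,"tx":5,"ty":-25,"tz":-45,"hand":-0.4},{"rx":23.6,"ry":23.5,"rz":87.8,"tx":30,"ty":-115,"tz":-45,"hand":-0.4},{"rx":23.6,"ry":23.5,"rz":87.8,"tx":30,"ty":-115,"tz":-45,"hand":-0.4},{"rx":23.6,"ry":23.5,"rz":87.8,"tx":30,"ty":-115,"tz":-45,"hand":-0.4},{"rx":23.6,"ry":23.5,"rz":87.8,"tx":30,"ty":-115,"tz":-45,"hand":-0.4},{"rx":23.6,"ry":23.5,"rz":87.8,"tx":30,"ty":-115,"tz":-45,"hand":-0.4},{"rx":23.6,"ry":23.5,"rz":87.8,"tx":30,"ty":-115,"tz":-45,"hand":-0.4},{"rx":23.6,"ry":23.5,"rz":87.8,"tx":30,"ty":-115,"tz":-45,"hand":-0.4}]'
python3 -c "
from tgt import *
st();H=world(p,[-.145+.0204,-.115,.25]);rel(H,Rt(YAW+90))"
```

```text
clock: 18.35
position: [0.5027, 0.0617, 0.2483]
tool_rot: [3.087, 0.16, 1.884]
force: [-0.1, 0.6, -0.5]
grip_width: 0.0597
clk 18.35 pos [0.5027 0.0617 0.2483] rot [176.89   9.16 107.93] F [-0.1  0.6 -0.5] g 0.0597 q [-0.54  0.24  0.23  1.93  0.13  0.93 -0.08]
t [ 0.3  0.2 -1.7] r [ 5.38  8.17 29.49] clock 18.35
```

```bash
python3 -m creep '[{"rx":5.4,"ry":8.2,"rz":29.5,"tx":0,"ty":0,"tz":-2,"hand":-0.4},{"rx":5.4,"ry":8.2,"rz":29.5,"tx":0,"ty":0,"tz":-2,"hand":-0.4},{"rx":5.4,"ry":8.2,"rz":29.5,"tx":0,"ty":0,"tz":-2,"hand":-0.4},{"rx":5.4,"ry":8.2,"rz":29.5,"tx":0,"ty":0,"tz":-2,"hand":-0.4},{"rx":5.4,"ry":8.2,"rz":29.5,"tx":0,"ty":0,"tz":-2,"hand":-0.4},{"rx":5.4,"ry":8.2,"rz":29.5,"tx":0,"ty":0,"tz":-2,"hand":-0.4}]'
python3 meas.py w22; python3 -c "
from tgt import *
H=world(p,[-.145+.0204,-.115,.062]);rel(H,Rt(YAW+90));W=L('w22.npz'); print('handle px pred (800)',proj(W,world(p,[-.1246,-.115,.118]))/.64,proj(W,world(p,[-.1246,-.115,.028]))/.64)"
```

```text
clock: 18.95
position: [0.5022, 0.0619, 0.2506]
tool_rot: [3.141, 0.001, 1.38]
force: [0.1, 0.1, -0.5]
grip_width: 0.0599
beam -1 67 x 0.02989 y -0.0596
beam 1 69 x 0.02985 y 0.063
stripe -1 42 x -0.00961 y -0.032
stripe 1 none
gap mm 39.47682856191265 q 0.02052317143808735
clk 19.0 pos [0.5022 0.0622 0.2509] rot [1.7992e+02 4.0000e-02 7.9130e+01] F [-1.4  0.6  0.5] g 0.0598 q [-0.48  0.28  0.3   1.86 -0.09  1.02 -0.33]
t [  0.3   0.2 188.9] r [0.08 0.04 0.51] clock 19.0
handle px pred (800) [[398.96180548 277.63755628]] [[398.76791026 254.29962402]]
```

View pics/w22b.png

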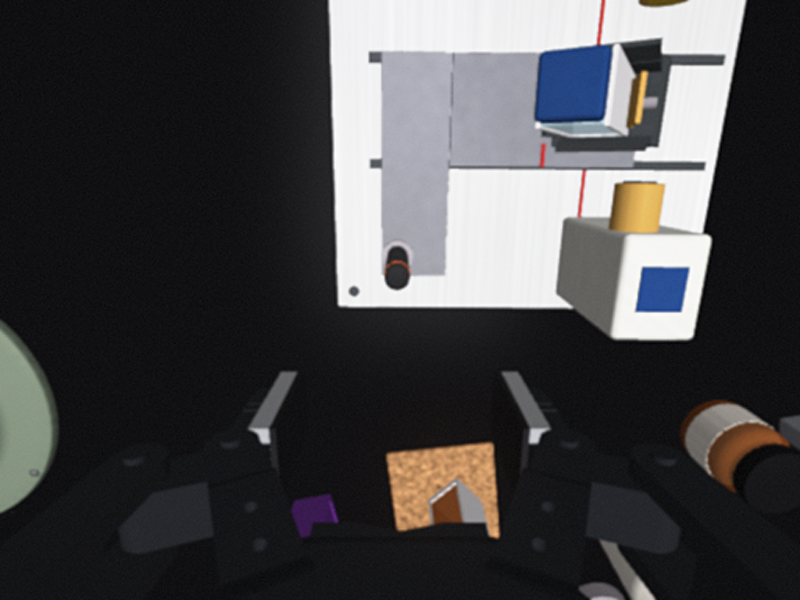

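```bash
python3 -m creep '[{"rx":0,"ry":0,"rz":0.5,"tx":0,"ty":0,"tz":45,"hand":-0.4},{"rx":0,"ry":0,"rz":0.5,"tx":0,"ty":0,"tz":90,"hand":-0.4},{"rx":0,"ry":0,"rz":0.5,"tx":0,"ty":0,"tz":125,"hand":-0.4},{"rx":0,"ry":0,"rz":0.5,"tx":0,"ty":0,"tz":160,"hand":-0.4},{"rx":0,"ry":0,"rz":0.5,"tx":0,"ty":0,"tz":189,"hand":-0.4},{"rx":0,"ry":0,"rz":0.5,"tx":0,"ty":0,"tz":189,"hand":-0.4}]'
python3 -m creep '[{"rx":0,"ry":0,"rz":0,"tx":0,"ty":0,"tz":0,"hand":0.4},{"rx":0,"ry":0,"rz":0,"tx":0,"ty":0,"tz":0,"hand":1},{"rx":0,"ry":0,"rz":0,"tx":0,"ty":0,"tz":0,"hand":1},{"rx":0,"ry":0,"rz":0,"tx":0,"ty":0,"tz":0,"hand":1}]' 30
python3 meas.py w23
```

```text
clock: 19.6
position: [0.5005, 0.0624, 0.0597]
tool_rot: [-3.139, 0.002, 1.372]
force: [-0.6, 1.4, 0.9]
grip_width: 0.0598
clock: 20.0
position: [0.5036, 0.0627, 0.0641]
tool_rot: [3.138, -0.002, 1.37]
force: [-0.3, -0.7, 8.2]
grip_width: 0.0168
beam -1 216 x 0.02992 y -0.0594
beam 1 none
stripe -1 141 x -0.00965 y -0.0321
stripe 1 none
gap mm 39.571893587012745 q 0.02042810641298725
clk 20.05 pos [0.5036 0.0627 0.064 ] rot [ 1.7977e+02 -1.2000e-01  7.8490e+01] F [-0.3 -0.1 10. ] g 0.0165 q [-0.4   0.55  0.22  2.03 -0.21  0.58 -0.24]
```

View pics/w23b.png

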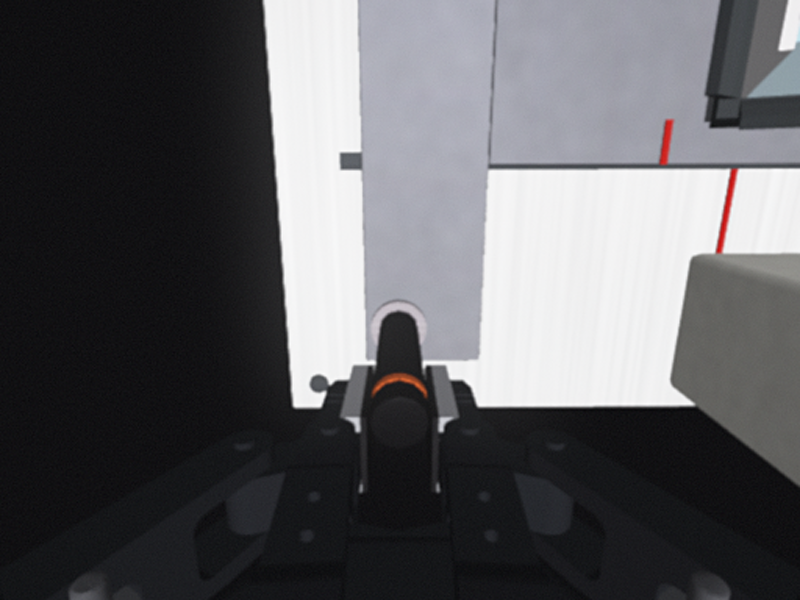

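```bash
python3 -m creep '[{"rx":0,"ry":0,"rz":0,"tx":0,"ty":3,"tz":-2,"hand":1},{"rx":0,"ry":0,"rz":0,"tx":0,"ty":7,"tz":-2,"hand":1},{"rx":0,"ry":0,"rz":0,"tx":0,"ty":11,"tz":-2,"hand":1},{"rx":0,"ry":0,"rz":0,"tx":0,"ty":15,"tz":-2,"hand":1},{"rx":0,"ry":0,"rz":0,"tx":0,"ty":19,"tz":-2,"hand":1},{"rx":0,"ry":0,"rz":0,"tx":0,"ty":23,"tz":-2,"hand":1},{"rx":0,"ry":0,"rz":0,"tx":0,"ty":25,"tz":-2,"hand":1},{"rx":0,"ry":0,"rz":0,"tx":0,"ty":25,"tz":-2,"hand":1}]'
python3 meas.py w24
```

```text
clock: 20.85
position: [0.5254, 0.0581, 0.0644]
tool_rot: [-3.14, -0.001, 1.37]
force: [-6.6, 4.6, -9.5]
grip_width: 0.0165
beam -1 214 x 0.02986 y -0.0595
beam 1 none
stripe -1 144 x 0.01036 y -0.0322
stripe 1 none
gap mm 19.503772054568447 q 0.04049622794543155
clk 20.9 pos [0.5254 0.0581 0.0644] rot [-1.799e+02 -4.000e-02  7.853e+01] F [-7.1  3.5 -9.7] g 0.0164 q [-0.38  0.58  0.22  1.97 -0.21  0.61 -0.23]
```

```bash
python3 -m creep '[{"rx":0,"ry":0,"rz":0,"tx":0,"ty":3,"tz":1,"hand":1},{"rx":0,"ry":0,"rz":0,"tx":0,"ty":6,"tz":1,"hand":1},{"rx":0,"ry":0,"rz":0,"tx":0,"ty":9,"tz":1,"hand":1},{"rx":0,"ry":0,"rz":0,"tx":0,"ty":12,"tz":1,"hand":1},{"rx":0,"ry":0,"rz":0,"tx":0,"ty":14,"tz":1,"hand":1},{"rx":0,"ry":0,"rz":0,"tx":0,"ty":14,"tz":1,"hand":1}]'
python3 meas.py w25
```

```text
clock: 21.5
position: [0.54, 0.0552, 0.0642]
tool_rot: [-3.141, -0.001, 1.37]
force: [-7.5, 3.2, 3.9]
grip_width: 0.0167
beam -1 214 x 0.02984 y -0.0594
beam 1 none
stripe -1 142 x 0.02513 y -0.0321
stripe 1 none
gap mm 4.706563685324131 q 0.05529343631467587
clk 21.55 pos [0.5399 0.0552 0.0642] rot [-1.7999e+02 -7.0000e-02  7.8510e+01] F [-7.8  3.3  2.7] g 0.0162 q [-0.37  0.59  0.22  1.94 -0.21  0.63 -0.22]
```

View pics/w25b.png

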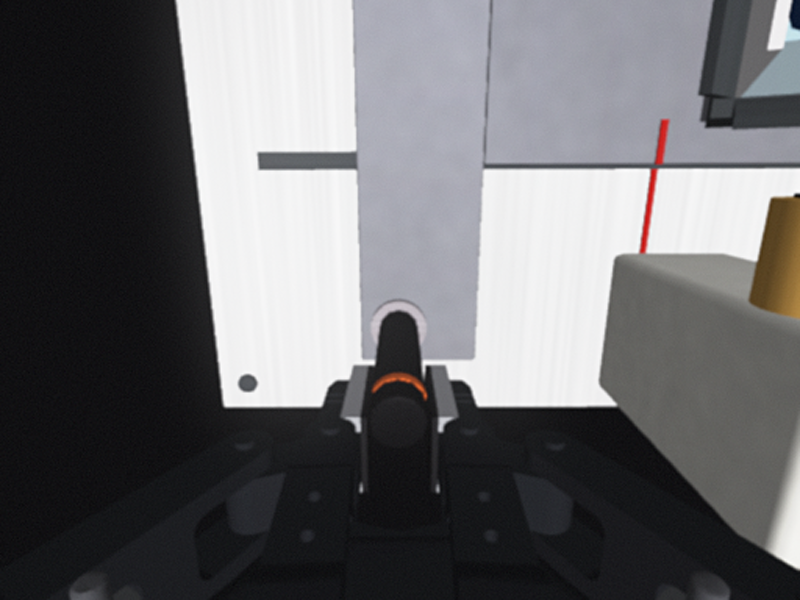

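```bash
python3 -m creep '[{"rx":0,"ry":0,"rz":0,"tx":0,"ty":1,"tz":0,"hand":1},{"rx":0,"ry":0,"rz":0,"tx":0,"ty":2,"tz":0,"hand":1},{"rx":0,"ry":0,"rz":0,"tx":0,"ty":3,"tz":0,"hand":1},{"rx":0,"ry":0,"rz":0,"tx":0,"ty":3,"tz":0,"hand":1}]'
python3 meas.py w26; python3 -c "
from h import *
f,_=grab('scene','c26.png');cv2.imwrite('pics/c26b.png',cv2.resize(f['pixels'][150:230,220:320],(800,640),interpolation=2)[:600])"
```

```text
clock: 21.95
position: [0.5427, 0.0547, 0.0642]
tool_rot: [-3.141, -0.001, 1.37]
force: [-8.7, 2.9, 4.3]
grip_width: 0.0165
beam -1 213 x 0.02984 y -0.0594
beam 1 none
stripe -1 144 x 0.02784 y -0.0321
stripe 1 none
gap mm 1.9934661926437578 q 0.058006533807356236
clk 22.0 pos [0.5427 0.0547 0.0642] rot [-1.7997e+02 -7.0000e-02  7.8520e+01] F [-8.1  2.9  4. ] g 0.0167 q [-0.36  0.6   0.22  1.93 -0.21  0.64 -0.22]
```

View pics/c26b.png

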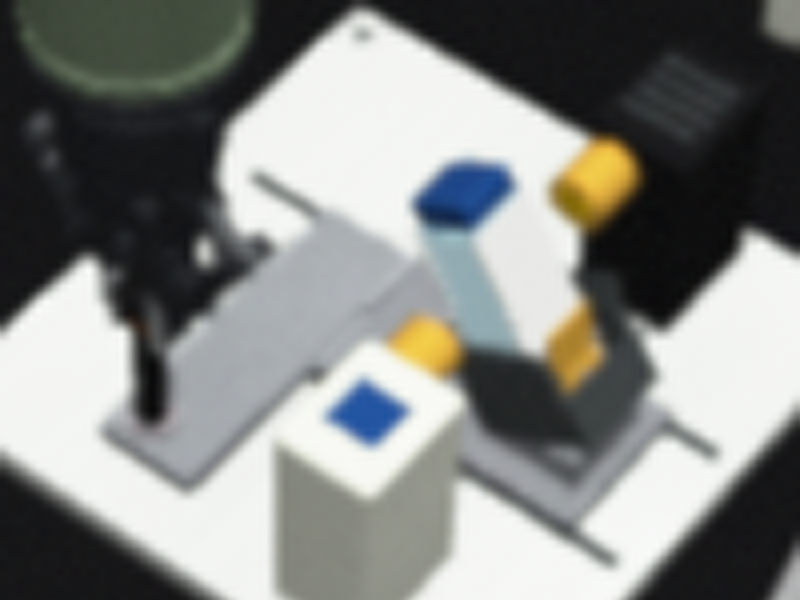

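```bash
python3 -m creep '[{"rx":0,"ry":0,"rz":0,"tx":0,"ty":0.7,"tz":0,"hand":1},{"rx":0,"ry":0,"rz":0,"tx":0,"ty":1.4,"tz":0,"hand":1},{"rx":0,"ry":0,"rz":0,"tx":0,"ty":1.4,"tz":0,"hand":1},{"rx":0,"ry":0,"rz":0,"tx":0,"ty":1.4,"tz":0,"hand":1}]'
python3 meas.py w27; python3 meas.py w28|grep gap; python3 -c "
import cv2
im=cv2.imread('pics/w28.png');cv2.imwrite('pics/w28c.png',cv2.resize(im[65:170,360:470],None,fx=5.5,fy=5.5,interpolation=2))"
```

```text
clock: 22.45
position: [0.544, 0.0544, 0.0642]
tool_rot: [-3.141, -0.001, 1.37]
force: [-8.6, 3.5, 4.6]
grip_width: 0.0164
beam -1 212 x 0.02987 y -0.0594
beam 1 none
stripe -1 143 x 0.02921 y -0.0321
stripe 1 none
gap mm 0.6597032336026903 q 0.05934029676639731
clk 22.5 pos [0.544  0.0544 0.0642] rot [-1.7997e+02 -7.0000e-02  7.8510e+01] F [-8.2  4.2  4.8] g 0.0166 q [-0.36  0.6   0.22  1.93 -0.21  0.64 -0.22]
gap mm 0.650343399177876 q 0.05934965660082212
```

View pics/w28c.png

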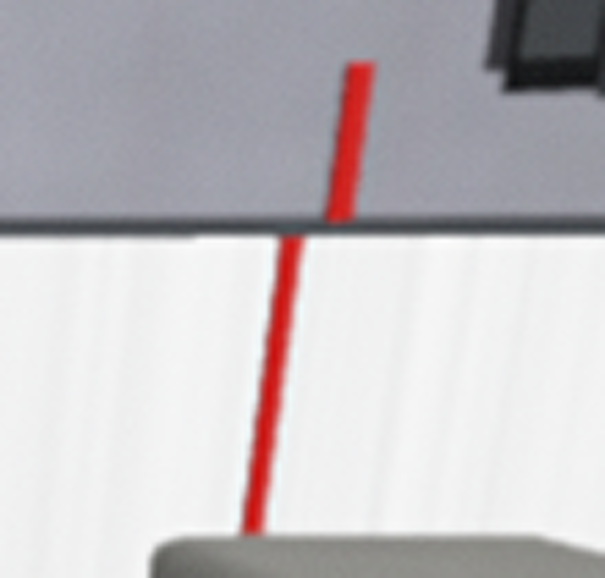

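```bash
python3 -m creep '[{"rx":0,"ry":0,"rz":0,"tx":0,"ty":0.4,"tz":0,"hand":1},{"rx":0,"ry":0,"rz":0,"tx":0,"ty":0.4,"tz":0,"hand":1},{"rx":0,"ry":0,"rz":0,"tx":0,"ty":0.4,"tz":0,"hand":1}]'
python3 meas.py w29; python3 meas.py w30|grep gap
```

```text
clock: 22.85
position: [0.5443, 0.0544, 0.0642]
tool_rot: [-3.141, -0.001, 1.37]
force: [-9.3, 3.9, 5.1]
grip_width: 0.0169
beam -1 213 x 0.02986 y -0.0593
beam 1 none
stripe -1 144 x 0.02954 y -0.0321
stripe 1 none
gap mm 0.31773633765381715 q 0.05968226366234618
clk 22.9 pos [0.5443 0.0544 0.0642] rot [-1.7997e+02 -7.0000e-02  7.8520e+01] F [-9.3  4.3  4.4] g 0.0168 q [-0.36  0.6   0.22  1.92 -0.21  0.64 -0.22]
gap mm 0.3247221775170353 q 0.05967527782248296
```

```bash
python3 -m creep '[{"rx":0,"ry":0,"rz":0,"tx":0,"ty":-1,"tz":0,"hand":1},{"rx":0,"ry":0,"rz":0,"tx":0,"ty":-2,"tz":0,"hand":1},{"rx":0,"ry":0,"rz":0,"tx":0,"ty":-2,"tz":0,"hand":0.4},{"rx":0,"ry":0,"rz":0,"tx":0,"ty":-2,"tz":0,"hand":-0.2},{"rx":0,"ry":0,"rz":0,"tx":0,"ty":-2,"tz":0,"hand":-0.2},{"rx":0,"ry":0,"rz":0,"tx":0,"ty":-2,"tz":0,"hand":-0.2}]'
python3 meas.py w31
```

```text
clock: 23.55
position: [0.5437, 0.0539, 0.0638]
tool_rot: [3.14, -0.001, 1.369]
force: [0.4, -0.6, 0.1]
grip_width: 0.0511
beam -1 212 x 0.02987 y -0.0593
beam 1 none
stripe -1 144 x 0.02956 y -0.0322
stripe 1 none
gap mm 0.31474011402680624 q 0.05968525988597319
clk 23.6 pos [0.5437 0.054  0.0637] rot [ 1.7989e+02 -5.0000e-02  7.8460e+01] F [-0.1 -0.7  0.2] g 0.0513 q [-0.36  0.6   0.22  1.93 -0.21  0.63 -0.22]
```

View pics/w31b.png

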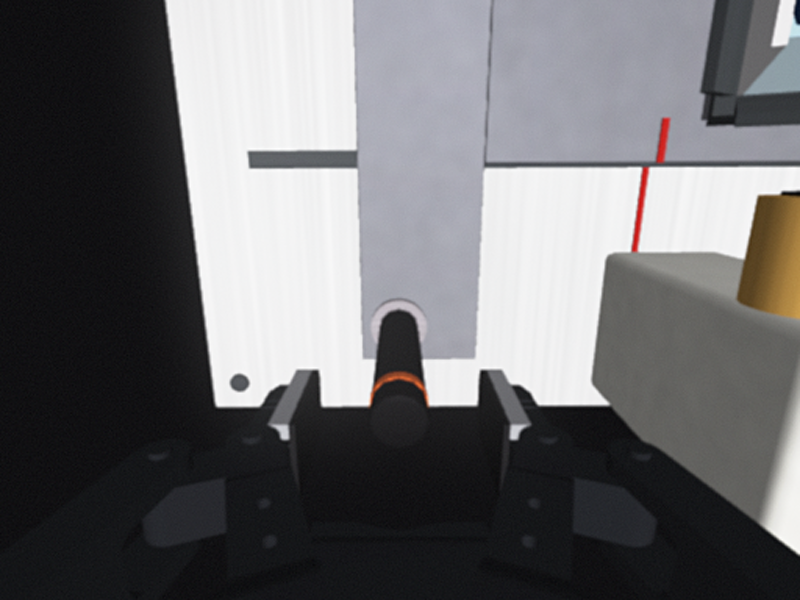

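```bash
python3 -m creep '[{"rx":0,"ry":0,"rz":0,"tx":0,"ty":0,"tz":-30,"hand":-0.2},{"rx":0,"ry":0,"rz":0,"tx":0,"ty":0,"tz":-70,"hand":-0.2},{"rx":0,"ry":0,"rz":0,"tx":0,"ty":0,"tz":-110,"hand":-0.2},{"rx":0,"ry":0,"rz":0,"tx":0,"ty":0,"tz":-150,"hand":-0.2},{"rx":0,"ry":0,"rz":0,"tx":0,"ty":0,"tz":-190,"hand":-0.2},{"rx":0,"ry":0,"rz":0,"tx":0,"ty":0,"tz":-230,"hand":-0.2},{"rx":0,"ry":0,"rz":0,"tx":-10,"ty":-40,"tz":-240,"hand":-0.2},{"rx":0,"ry":0,"rz":0,"tx":-10,"ty":-40,"tz":-240,"hand":-0.2}]'
python3 meas.py w32; python3 meas.py w33|grep gap; python3 -c "
from h import *
f,_=grab('scene','c33.png');g,_=grab('side','s33.png')
cv2.imwrite('pics/c33b.png',np.hstack([cv2.resize(f['pixels'][140:320,90:330],(400,300),interpolation=2),cv2.resize(g['pixels'][120:330,190:390],(400,300),interpolation=2)]))"
```

```text
clock: 24.4
position: [0.4998, 0.0517, 0.3057]
tool_rot: [3.138, -0.003, 1.369]
force: [1.1, 0.1, -0.4]
grip_width: 0.0511
beam -1 57 x 0.02992 y -0.0598
beam 1 68 x 0.02996 y 0.0596
stripe -1 35 x 0.02967 y -0.0323
stripe 1 1 x 0.02869 y 0.0394
gap mm 0.2842011129977583 q 0.059715798887002236
clk 24.45 pos [0.501  0.0521 0.3048] rot [ 1.7982e+02 -1.4000e-01  7.8480e+01] F [-0.2  0.3 -0.2] g 0.0511 q [-0.47  0.22  0.31  1.79 -0.08  1.14 -0.34]
gap mm 0.33890067461581075 q 0.05966109932538419
```

View pics/w32b.png

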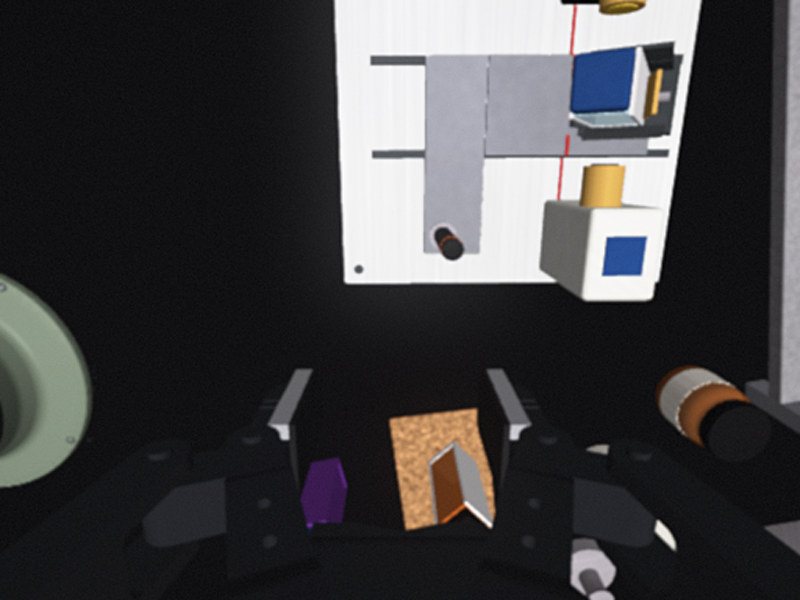

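View pics/c33b.png

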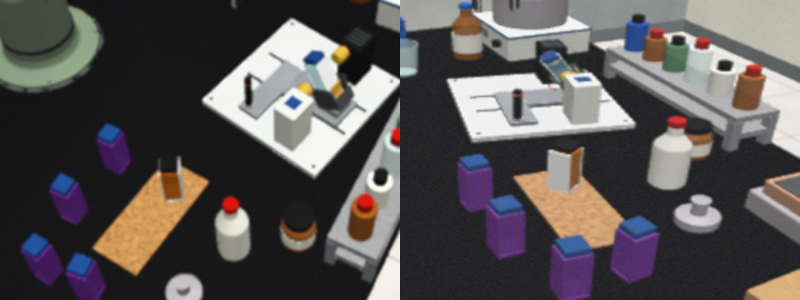

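All views agree: the carriage is about 0.3 mm short of the mark, the cell is seated, everything else is undisturbed and the gripper is clear. I'm handing the job in.

```bash
python3 -c "
from h import *
print(bot.job_done())"
```

```text
the job is handed in; nothing more can be done
None
```

The clear cell with the blue stopper is seated in the well, its clear faces towards the lamp and detector. The carriage is set at the red beam mark and released, and I handed the job in at about 24.6 s of the 51 s allowed.

- **Seating:** Going in, I felt contact with the flared walls at about 5 N and corrected sideways by a few millimetres. It ended hard on the floor with an axial force of about 18 N. The arm pose put the foot within about 0.5 mm of the floor. The wrist picture agreed: 36 mm of the cell lies below the wall edge.
- **Carriage setting:** I gripped the handle and came up from the near side in shrinking steps. I then backed off within the play, let go and withdrew. Before and after release the stripes measured about 0.3 mm short of the mark, and they were never past it. This held from two different views.
- **Other things:** The last pictures showed the amber cell and the other bench items in place. The gripper was touching nothing.

**What did not go as expected**
- **Carriage drift:** It moved about 5 mm forwards (0.0154 to 0.0204 m) while the cell was being pressed in, before the deliberate slide. It was still about 40 mm short of the mark.
- **Jaw force:** I did not see the clear 3–10 N jaw resistance on the way in, probably because of that drift.
- **Finger length:** In the pictures the fingertips looked 25–40 mm shorter than the stated tool point. I lowered the grip by 7 mm to allow for it, and it held.

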